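# Find the tensile specimen, show it to the camera and file it with its bend bars

### The arm

A 6-joint arm with a two-finger parallel gripper is mounted at the origin on the work surface. World frame = base frame: x ahead of the robot, y to its left, z up, the work surface at z = 0. Lengths are in m, angles in degrees, forces in N, time in s.
With the tool pointing down it reaches from about 0.4 to 0.825 m from the base axis. Payload 7 kg.
Tool frame: the origin (TCP) lies between the finger pads; the fingertips stand 22 mm ahead of it and the grasp point (between the pads) lies 3 mm ahead of it; z points along the fingers, y is the line along which they close (so a half turn about z gives the same grasp; the last joint's range is limited). The gripper opens to 88 mm and grips with 3 to 60 N. Pads are 19 mm wide; open, the fingers measure 130 mm over their backs; the gripper's body (78 mm by 193 mm) begins 47 mm behind the grasp point.
Start: joints at [-53.91, 20.546, 0.682, 0, -70.136, -16.507], TCP at [0.226, -0.636, 0.249] pointing down, gripper open.
Joint ranges: [-176.03, 176.03], [-82.01, 121.73], [-58.28, 71.71], [-173.87, 95.51], [-174.79, -0.11], [-173.66, 173.66]. Speed limits (degrees/s): [136.94, 136.94, 172.46, 180, 180, 180].

### API

Orientations are given as [roll, pitch, yaw] about the fixed x, y, z axes, in that order (R = Rz(yaw) Ry(pitch) Rx(roll)).
In Python, from plant import ctrl gives the robot as it stands.
- The arm moves only by the tool apply_moves, never from a script. Its argument "targets" is a list of rows, each an object with "travel": the shift along the tool's x, y, z in mm, a list of three; "roll": the turn about the tool's z in degrees; "jaw": the finger opening in mm, from 0 to 87.6. In form: [{"travel": [tx, ty, tz], "roll": roll, "jaw": jaw}, ...]. A call has 1 to 10 rows; each row shifts and turns the commanded pose from where the row before left it, along the tool's axes as they then stand; what a row does not reach is not made up. A row lasts 1/10 s, in which the tool goes at most 50 mm and 8.59 degrees, less where a joint would pass 70% of its speed; a pose out of reach is approached as far as the arm can. A call with a gripper value outside its range is refused whole. The fingers move at their own pace and stop on an object; the grip force is fixed at half the most. Time passes only in rows, so rows that do not move let the fingers close. It gives the time, the measured TCP pose, the force, the opening and the grip force at its end, in the units of the state.
- ctrl.get_obs(): the state, without advancing time (a new reading comes with each control period).
- ctrl.snapshot(name): name is "scene" or "top" or "wrist"; returns the picture (384x512x3 uint8, red, green, blue); there is no depth.
- ctrl.calibration(name): a dict with "K" (3x3 intrinsics, pixels), "dist_coeffs" ([k1, k2, p1, p2, k3] as OpenCV has them; the pictures are not rectified), "extrinsics" (4x4, takes a point from camera to world coordinates); the wrist camera has in their place "hand_eye" (4x4, takes a point from camera to tool coordinates, whose origin is the TCP and whose axes are the flange's). Camera axes: x right, y down, z forward; pixel columns grow to the right and rows downward; lengths in m; the calibration is good to about 2 mm. A picture is of the moment at which its call begins: read the wrist's pose just before it. calibration takes no time and is no camera call.
- ctrl.close_job(): hands the job in; it is judged then, once.
The state is a dict: "clock": time; "joint_pos": joint angles; "qvel": joint speeds; "tau": joint torques, N m; "tool_pos": TCP position; "orientation": TCP orientation; "force": force on the tool from outside, world axes, zero at the start; "moment": the same for the moment, N m; "opening": finger opening in m; "gripper_force": force on a finger pad.
Only numpy, scipy, OpenCV 4.12 (cv2) and the standard library are available. Lean on these libraries where they do the work, as an engineer would, in place of code of your own. Each camera call takes 0.05 s, during which the arm holds its last target. There are 200 camera calls.

### The job

One of the three lidded tins holds the dog-bone shaped tensile specimen: open the tins one at a time, shutting each wrong one before you open the next, until you find it, then hold the specimen level over the inspection camera's window, its underside as high as the top of the height post, still for two seconds. File it lying in its own tin together with every loose bend bar from the table (there are two or three), and at the end have all the tins fully shut. Lay the parts in rather than letting them fall, and leave the other tins' contents and all the other things where they are.

Things in the scene. Friction and masses are not known exactly. Their poses are not given: they have to be found in the camera images.
- specimen: the wanted part: flat bright dog-bone tensile specimen, 110 mm long (its x), 12 mm thick; two ends 46 mm wide and a waist 26 mm wide over the middle 50 mm, dark weld seam across the middle; about 0.3 kg. Origin: centre of its underside, z up when lying flat. At the start it lies flat on the floor of one of the three tins, long side roughly along the tin's x
- bar_1: bend-test bar: flat bright rectangular bar 100 mm (its x) by 40 mm (its y) by 12 mm thick, dark weld seam across the middle, about 0.3 kg. Origin: centre of its underside. Lies flat on the table at the start; two or three such bars are there, so one may be absent
- bar_2: bend-test bar: flat bright rectangular bar 100 mm (its x) by 40 mm (its y) by 12 mm thick, dark weld seam across the middle, about 0.3 kg. Origin: centre of its underside. Lies flat on the table at the start; two or three such bars are there, so one may be absent
- bar_3: bend-test bar: flat bright rectangular bar 100 mm (its x) by 40 mm (its y) by 12 mm thick, dark weld seam across the middle, about 0.3 kg. Origin: centre of its underside. Lies flat on the table at the start; two or three such bars are there, so one may be absent
- tin_a: grey steel tin, fixed to the table, 150 (x) by 125 (y) by 64 mm high, walls and floor 4 mm, the lid hinged on its +x (far) rim (hinge line along y, 75 mm from the middle towards +x, 64.5 mm above the table). Origin: centre of its underside on the table. Room inside for the specimen and three bars stacked flat, lengthwise along x
- tin_a_lid (a joint): angle of this tin's lid in rad: 0 shut, up to 1.9 wide open. The lid is 6 mm thick, overlies the tin, and has a stiff hinge: it stays at whatever angle it is left
- tin_a_lid_handle (a point): middle of the round bar handle on this lid: a horizontal bar along the tin's y, about 60 mm long and 10 mm thick, its middle 35 mm off the lid's outer face and 120 mm from the hinge line (30 mm from the lid's free edge); it can be pinched from above across the bar, which turns between the fingers as the lid swings
- tin_b: grey steel tin, fixed to the table, 150 (x) by 125 (y) by 64 mm high, walls and floor 4 mm, the lid hinged on its +x (far) rim (hinge line along y, 75 mm from the middle towards +x, 64.5 mm above the table). Origin: centre of its underside on the table. Room inside for the specimen and three bars stacked flat, lengthwise along x
- tin_b_lid (a joint): angle of this tin's lid in rad: 0 shut, up to 1.9 wide open. The lid is 6 mm thick, overlies the tin, and has a stiff hinge: it stays at whatever angle it is left
- tin_b_lid_handle (a point): middle of the round bar handle on this lid: a horizontal bar along the tin's y, about 60 mm long and 10 mm thick, its middle 35 mm off the lid's outer face and 120 mm from the hinge line (30 mm from the lid's free edge); it can be pinched from above across the bar, which turns between the fingers as the lid swings
- tin_c: grey steel tin, fixed to the table, 150 (x) by 125 (y) by 64 mm high, walls and floor 4 mm, the lid hinged on its +x (far) rim (hinge line along y, 75 mm from the middle towards +x, 64.5 mm above the table). Origin: centre of its underside on the table. Room inside for the specimen and three bars stacked flat, lengthwise along x
- tin_c_lid (a joint): angle of this tin's lid in rad: 0 shut, up to 1.9 wide open. The lid is 6 mm thick, overlies the tin, and has a stiff hinge: it stays at whatever angle it is left
- tin_c_lid_handle (a point): middle of the round bar handle on this lid: a horizontal bar along the tin's y, about 60 mm long and 10 mm thick, its middle 35 mm off the lid's outer face and 120 mm from the hinge line (30 mm from the lid's free edge); it can be pinched from above across the bar, which turns between the fingers as the lid swings
- camera_box: grey inspection camera, fixed: box 120 by 120 by 50 mm with a round black window 60 mm wide in the middle of its top, looking up; a thin steel post with a small white cap stands 90 mm from the window's centre on the +x side, 190 mm high. Origin: centre of its underside on the table
- view_mark (a point): the viewing place: point in the air straight above the middle of the camera's window, as high as the top of the post (190 mm above the table); the middle of the specimen's underside belongs there
- disc: round steel disc, 68 mm across, 14 mm thick, in one of the other tins; stays there. Origin: centre of its underside
- angle: piece of angle iron, 80 by 40 by 40 mm, in one of the other tins; stays there. Origin: centre of its lower leg's underside
- hammer: bystander, to be left alone: hammer, 260 mm long
- scroll: bystander, to be left alone: dark wrought-iron scroll, about 110 mm across
- pipe: bystander, to be left alone: short pipe offcut standing, 50 mm across, 40 mm high
- tube: bystander, to be left alone: square tube offcut 90 by 30 by 30 mm
Things that resemble listed ones, but are neither listed nor needed, are in the scene too. What is shaped like the camera_box but green is not meant.

How it is judged:
By the outcome, as a careful person would: the job done as asked, in the order asked, and still so for the second after the job is handed in, with the robot touching nothing.
Of bar_1, bar_2, bar_3 only 2 to 3 are there at a start; the rules pass over those that are not, and their reading is None.
At some moment in a run one of bar_1, bar_2, bar_3 may be knocked a few centimetres aside while the robot is not near it.
It also fails if it takes over 210 s, if anything falls off the work surface, if the arm or the gripper's body presses on something with over 40 N, if the wrist force passes 120 N, or if a joint passes its speed limit or range.

## Working session

There is one attempt and no reset: what is moved stays moved. The work goes in short steps, Python scripts to look and compute and a tool call to move; the robot and the scene stay as the last step left them, time stands still between calls to the robot, and variables do not carry over. Pictures are saved under pics/ and viewed, at most 14 in all, crops included, and the job is handed in when it is done.

Besides the shell and the picture viewer there is one more tool, called after "Request:" as name(argument=value, ...), one argument or row to a line, values as JSON. apply_moves: Moves the arm, as the interface text tells. Its arguments: {"type":"object","properties":{"targets":{"type":"array","items":{"type":"object","properties":{"travel":{"type":"array","items":{"type":"number"}},"roll":{"type":"number"},"jaw":{"type":"number"}}}}},"required":["targets"]}

```bash
ls; mkdir -p pics; python3 - <<'E'
from plant import ctrl
import cv2
o=ctrl.get_obs(); print(o)
for n in("scene","top"):
    c=ctrl.calibration(n); print(n,c)
    cv2.imwrite(f"pics/{n}0.png",ctrl.snapshot(n)[:,:,::-1])
print(ctrl.calibration("wrist"))
E
```

```text
pics
{'clock': 0.0, 'joint_pos': array([-5.39110909e+01,  2.05920988e+01,  6.34641200e-01, -2.18313741e-02,
       -7.01355898e+01, -1.65069773e+01]), 'qvel': array([ 0.08857517,  0.04435413,  0.08004734, -0.01200086,  0.0441668 ,
        0.04219509]), 'tau': array([-1.64651410e-03, -5.82718956e+01,  2.93042958e+01,  6.99677020e+00,
        6.79421137e-03, -1.34868901e-04]), 'tool_pos': array([ 0.22606816, -0.63554088,  0.24761637]), 'orientation': array([ 1.79904956e+02, -6.76354775e-03, -1.60425497e+02]), 'force': array([-0.89804218, -0.33168023, -0.23732466]), 'moment': array([ 0.02378194, -0.01398271,  0.0270736 ]), 'gripper_force': 0.0, 'opening': 0.08798440012618182}
scene {'K': array([[473.4706859 ,   0.        , 259.7286965 ],
       [  0.        , 473.4706859 , 179.40918689],
       [  0.        ,   0.        ,   1.        ]]), 'dist_coeffs': array([-0.11122748,  0.        ,  0.        ,  0.        ,  0.        ]), 'extrinsics': array([[-0.07239703,  0.63133497, -0.77212358,  1.62419749],
       [ 0.99733689,  0.03897907, -0.06164218,  0.22197488],
       [-0.0088202 , -0.77
[... 515 characters left out ...]
07196, -0.97851925,  1.5835331 ],
       [ 0.        ,  0.        ,  0.        ,  1.        ]])}
{'K': array([[333.04803309,   0.        , 254.93337641],
       [  0.        , 333.04803309, 195.87827461],
       [  0.        ,   0.        ,   1.        ]]), 'dist_coeffs': array([-0.03041359,  0.        ,  0.        ,  0.        ,  0.        ]), 'hand_eye': array([[-1.34187824e-03, -9.54054891e-01, -2.99628878e-01,
         8.16170388e-02],
       [ 9.99999100e-01, -1.27841563e-03, -4.07832339e-04,
         3.72433836e-04],
       [ 6.04419516e-06, -2.99629156e-01,  9.54055747e-01,
        -1.36160386e-01],
       [ 0.00000000e+00,  0.00000000e+00,  0.00000000e+00,
         1.00000000e+00]])}
```

```bash
python3 - <<'E'
import cv2
for n in("scene","top"):
    cv2.imwrite(f"pics/{n}0b.png",cv2.resize(cv2.imread(f"pics/{n}0.png"),(800,600),interpolation=cv2.INTER_CUBIC))
E
```

```text
(no output)
```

View pics/top0b.png

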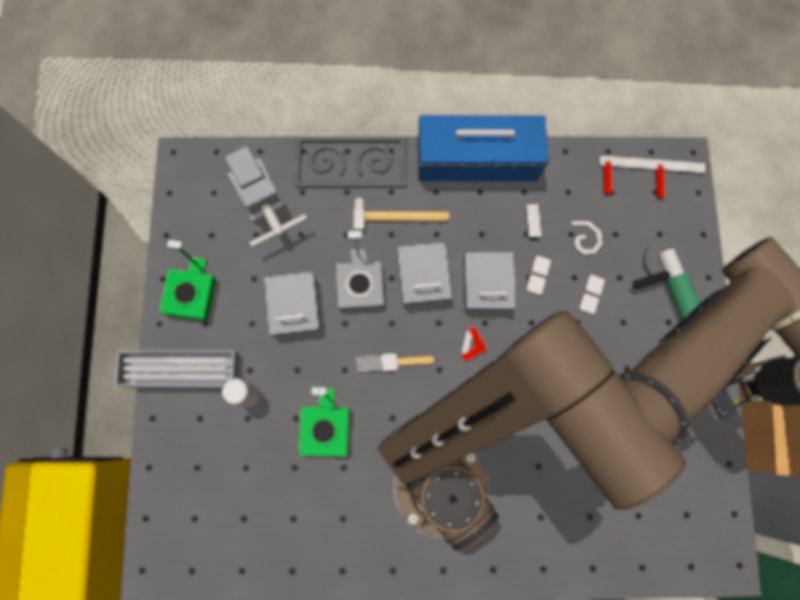

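View pics/scene0b.png

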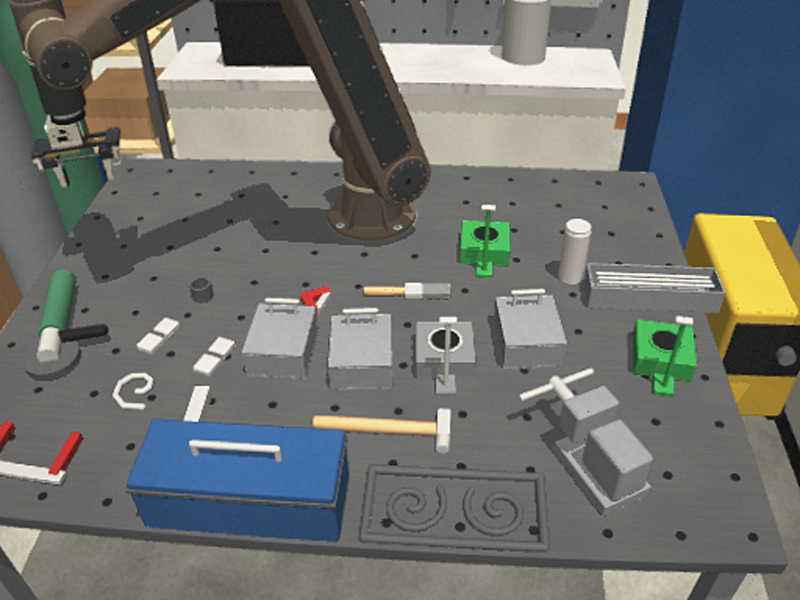

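```bash
cat > h.py <<'E'
import numpy as np, cv2
from plant import ctrl
from scipy.spatial.transform import Rotation as R
def toolT(o):
    T=np.eye(4); T[:3,:3]=R.from_euler('xyz',o['orientation'],degrees=True).as_matrix(); T[:3,3]=o['tool_pos']; return T
def cam(name,o=None):
    c=ctrl.calibration(name)
    E=c['extrinsics'] if 'extrinsics' in c else toolT(o or ctrl.get_obs())@c['hand_eye']
    return c['K'],c['dist_coeffs'],E
def px2w(C,pts,z):
    K,d,E=C
    u=cv2.undistortPoints(np.array(pts,float).reshape(-1,1,2),K,d).reshape(-1,2)
    r=np.c_[u,np.ones(len(u))]@E[:3,:3].T
    return E[:3,3]+r*((z-E[2,3])/r[:,2])[:,None]
def w2px(C,P):
    K,d,E=C; I=np.linalg.inv(E)
    return cv2.projectPoints(np.array(P,float).reshape(-1,1,3),cv2.Rodrigues(I[:3,:3])[0],I[:3,3],K,d)[0].reshape(-1,2)
def shot(name,f,scale=1.5625):
    o=ctrl.get_obs(); C=cam(name,o); im=ctrl.snapshot(name)[:,:,::-1]
    np.savez(f"pics/{f}.npz",K=C[0],d=C[1],E=C[2])
    cv2.imwrite(f"pics/{f}.png",cv2.resize(im,None,fx=scale,fy=scale,interpolation=cv2.INTER_CUBIC)); return o
def load(f):
    a=np.load(f"pics/{f}.npz"); return a['K'],a['d'],a['E']
def go(o,target,yaw=None):
    "tool-frame mm from measured pose to target TCP world"
    T=toolT(o); v=T[:3,:3].T@(np.array(target)-T[:3,3])*1000; return np.round(v,1)
E
python3 - <<'E'
from h import *
C=cam("top"); s=1/1.5625
def q(n,p,z):
    w=px2w(C,(np.array(p)+.5)*s-.5,z)[:,:2]; c=w.mean(0)
    r=cv2.minAreaRect((w*1000).astype(np.float32)); print(n,c.round(3),np.round(r[1],0),round(r[2],1))
q('L',[(265,279),(313,272),(319,329),(270,335)],.07)
q('M',[(398,248),(446,243),(451,299),(404,305)],.07)
q('R',[(465,252),(514,252),(515,307),(467,308)],.07)
q('cam',[(336,264),(382,262),(384,306),(338,308)],.05)
q('win',[(360,284)],.05)
q('post',[(354,234)],.19)
q('b1',[(535,256),(550,260),(543,293),(527,290)],.012)
q('b2',[(588,276),(605,280),(596,313),(581,308)],.012)
q('tube',[(534,220)],.03);q('scroll',[(587,237)],.01);q('red',[(473,344)],.01);q('pot',[(235,390)],.1)
for n,p in(('hL',[(278,321),(304,317)]),('hM',[(416,290),(441,287)]),('hR',[(482,296),(507,296)])):
    w=px2w(C,np.array(p)*s,.105); print(n,w.round(3).tolist())
E
```

```text
L [0.464 0.385] [152. 126.] 7.1
M [0.543 0.04 ] [156. 128.] 5.4
R [ 0.526 -0.131] [151. 130.] 0.3
cam [0.518 0.21 ] [120. 122.] 2.4
win [0.52 0.21] [0. 0.] 0.0
post [0.611 0.218] [0. 0.] 0.0
b1 [ 0.555 -0.274] [44. 99.] 74.3
b2 [ 0.5   -0.417] [47. 97.] 70.9
tube [ 0.705 -0.265] [0. 0.] 0.0
scroll [ 0.663 -0.415] [0. 0.] 0.0
red [ 0.366 -0.089] [0. 0.] 0.0
pot [0.24  0.513] [0. 0.] 0.0
hL [[0.411, 0.411, 0.105], [0.421, 0.346, 0.105]]
hM [[0.49, 0.064, 0.105], [0.497, 0.001, 0.105]]
hR [[0.473, -0.103, 0.105], [0.473, -0.166, 0.105]]
```

```bash
cat >> h.py <<'E'
import json
def plan(wps, start=None, jaw=87.6):
    """wps: [(x,y,z,yaw,n,jaw)] -> rows rounded (tool axes), printed 10 per call"""
    o=ctrl.get_obs(); p=np.array(o['tool_pos']); yaw=o['orientation'][2]
    if start is not None: p=np.array(start[:3]); yaw=start[3]
    rows=[]
    for x,y,z,yw,n,jw in wps:
        p0=p.copy(); y0=yaw; dy=(yw-y0+180)%360-180
        for i in range(1,n+1):
            t=p0+(np.array([x,y,z])-p0)*i/n; a=y0+dy*i/n
            c,s=np.cos(np.radians(yaw)),np.sin(np.radians(yaw))
            Rm=np.array([[c,s,0],[s,-c,0],[0,0,-1]])
            tr=np.round(Rm.T@(t-p)*1000,0 if i<n else 1)
            p=p+Rm@tr/1000; rl=round(-(a-yaw),1); yaw=yaw-rl
            rows.append({"travel":[float(v) for v in tr],"roll":rl,"jaw":jw})
    for k in range(0,len(rows),10):
        print('['+','.join('{"travel":[%g,%g,%g],"roll":%g,"jaw":%g}'%(*r["travel"],r["roll"],r["jaw"]) for r in rows[k:k+10])+']')
E
python3 -c "
from h import *
plan([(.50,-.10,.25,-90,16,87.6)])"
```

```text
[{"travel":[-27,26,-0],"roll":-4.4,"jaw":87.6},{"travel":[-30,23,-0],"roll":-4.4,"jaw":87.6},{"travel":[-31,22,-0],"roll":-4.4,"jaw":87.6},{"travel":[-32,19,-1],"roll":-4.4,"jaw":87.6},{"travel":[-34,16,0],"roll":-4.4,"jaw":87.6},{"travel":[-35,14,0],"roll":-4.4,"jaw":87.6},{"travel":[-36,11,-0],"roll":-4.4,"jaw":87.6},{"travel":[-37,8,-0],"roll":-4.4,"jaw":87.6},{"travel":[-37,5,-0],"roll":-4.4,"jaw":87.6},{"travel":[-37,3,-0],"roll":-4.4,"jaw":87.6}]
[{"travel":[-38,-1,-1],"roll":-4.4,"jaw":87.6},{"travel":[-37,-3,0],"roll":-4.4,"jaw":87.6},{"travel":[-37,-6,0],"roll":-4.4,"jaw":87.6},{"travel":[-37,-9,-0],"roll":-4.4,"jaw":87.6},{"travel":[-36,-12,-0],"roll":-4.4,"jaw":87.6},{"travel":[-34.2,-14.6,-0.3],"roll":-4.4,"jaw":87.6}]
```

Request:
apply_moves(
  targets=[
    {"travel":[-27,26,0],"roll":-4.4,"jaw":87.6},
    {"travel":[-30,23,0],"roll":-4.4,"jaw":87.6},
    {"travel":[-31,22,0],"roll":-4.4,"jaw":87.6},
    {"travel":[-32,19,-1],"roll":-4.4,"jaw":87.6},
    {"travel":[-34,16,0],"roll":-4.4,"jaw":87.6},
    {"travel":[-35,14,0],"roll":-4.4,"jaw":87.6},
    {"travel":[-36,11,0],"roll":-4.4,"jaw":87.6},
    {"travel":[-37,8,0],"roll":-4.4,"jaw":87.6},
    {"travel":[-37,5,0],"roll":-4.4,"jaw":87.6},
    {"travel":[-37,3,0],"roll":-4.4,"jaw":87.6},
  ],
)

```text
clock: 1.1
tool_pos: [0.3972, -0.2997, 0.2494]
orientation: [180.0, 0.0, -116.2]
force: [1.0, -0.2, -0.3]
opening: 0.0875
gripper_force: 0.0
```

Request:
apply_moves(
  targets=[
    {"travel":[-38,-1,-1],"roll":-4.4,"jaw":87.6},
    {"travel":[-37,-3,0],"roll":-4.4,"jaw":87.6},
    {"travel":[-37,-6,0],"roll":-4.4,"jaw":87.6},
    {"travel":[-37,-9,0],"roll":-4.4,"jaw":87.6},
    {"travel":[-36,-12,0],"roll":-4.4,"jaw":87.6},
    {"travel":[-34,-15,0],"roll":-4.4,"jaw":87.6},
    {"travel":[0,0,0],"roll":0,"jaw":87.6},
    {"travel":[0,0,0],"roll":0,"jaw":87.6},
  ],
)

```text
clock: 1.9
tool_pos: [0.5004, -0.0998, 0.2501]
orientation: [179.9, -0.0, -89.9]
force: [0.0, -0.4, -0.1]
opening: 0.0878
gripper_force: 0.0
```

```bash
python3 -c "
from h import *
o=shot('wrist','w1'); print(o['tool_pos'],o['orientation'],o['joint_pos'],o['clock'])"
```

```text
[ 0.50037344 -0.09983483  0.25009151] [ 1.79936890e+02 -2.11490045e-03 -8.99428231e+01] [ 1.07894286e+01  4.89064382e+00 -1.95812804e+01 -1.06240227e-02
 -6.55904760e+01 -1.07278572e+01] 1.9
```

View pics/w1.png

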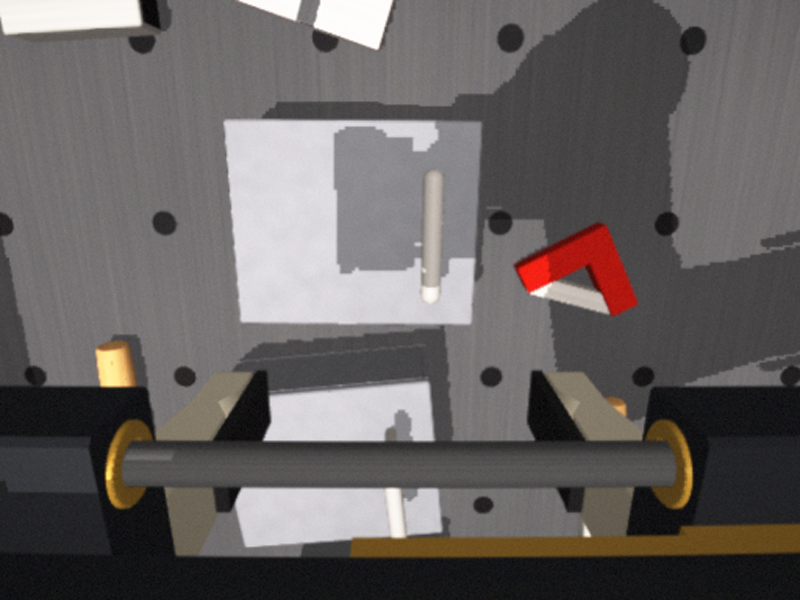

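The R tin's lid shows with corners (224,120),(482,122),(472,323),(241,322) and its handle from (433,172) to (430,296). The M tin is partly behind the gripper.

```bash
python3 - <<'E'
from h import *
C=load('w1'); s=1/1.5625
f=lambda p,z:px2w(C,(np.array(p)+.5)*s-.5,z)
w=f([(224,120),(482,122),(472,323),(241,322)],.0705);print(w.round(4).tolist(),w.mean(0))
h=f([(433,172),(430,296)],.1055);print(h.round(4).tolist(),h.mean(0))
w=f([(270,395),(430,380),(441,532),(247,546)],.0705);print(w.round(4).tolist(),w.mean(0))
print(f([(315,10)],.012))
E
```

```text
[[0.6004, -0.1942, 0.0705], [0.452, -0.1928, 0.0705], [0.4528, -0.0705, 0.0705], [0.6014, -0.0713, 0.0705]] [ 0.52664711 -0.13223357  0.0705    ]
[[0.482, -0.1666, 0.1055], [0.4824, -0.0989, 0.1055]] [ 0.48219666 -0.1327527   0.1055    ]
[[0.5867, -0.0193, 0.0705], [0.4791, -0.0303, 0.0705], [0.4686, 0.0938, 0.0705], [0.614, 0.1069, 0.0705]] [0.53707767 0.03777197 0.0705    ]
[[ 0.55374398 -0.26386215  0.012     ]]
```

Request:
apply_moves(
  targets=[
    {"travel":[16,9,0],"roll":0,"jaw":40},
    {"travel":[17,9,10],"roll":0,"jaw":40},
    {"travel":[0,0,35],"roll":0,"jaw":40},
    {"travel":[0,0,35],"roll":0,"jaw":40},
    {"travel":[0,0,35],"roll":0,"jaw":40},
    {"travel":[0,0,23],"roll":0,"jaw":40},
    {"travel":[0,0,0],"roll":0,"jaw":40},
    {"travel":[0,0,0],"roll":0,"jaw":0},
    {"travel":[0,0,0],"roll":0,"jaw":0},
    {"travel":[0,0,0],"roll":0,"jaw":0},
  ],
)

```text
clock: 2.95
tool_pos: [0.4833, -0.1337, 0.1141]
orientation: [-179.8, 0.0, -90.0]
force: [0.2, -0.4, 0.7]
opening: 0.0219
gripper_force: 0.0
```

Request:
apply_moves(
  targets=[
    {"travel":[0,0,0],"roll":0,"jaw":0},
    {"travel":[0,0,0],"roll":0,"jaw":0},
  ],
)

```text
clock: 3.15
tool_pos: [0.4824, -0.1336, 0.1134]
orientation: [-180.0, -0.0, -90.0]
force: [-3.1, 1.4, 6.3]
opening: 0.0098
gripper_force: 30.0
```

```bash
cat >> h.py <<'E'
def arc(n,th0,th1,yaw=0,jaw=0,dz=0,h=.041):
    "rows of lid swing; tool yaw = tin yaw-90; tool x=-tin y, tool y=-tin x, z down"
    th=np.radians(np.linspace(th0,th1,n+1)); x=-.12*np.cos(th)+h*np.sin(th); z=.12*np.sin(th)+h*np.cos(th)
    a=np.round(np.c_[0*x,-x,-z]*1000,1); a-=a[0]
    d=np.diff(a,axis=0)
    for k in range(0,n,10): print('['+','.join('{"travel":[0,%g,%g],"roll":0,"jaw":%g}'%(r[1].round(1),r[2].round(1),jaw) for r in d[k:k+10])+']')
E
python3 -c "
from h import *
o=ctrl.get_obs();print(o['tool_pos'],o['opening'],o['force'],o['gripper_force'],o['clock'])
arc(20,0,98)"
```

```text
[ 0.48243805 -0.13359186  0.1134312 ] 0.009844028514604843 [-3.14738603  1.37360005  6.29708501] 30.002699196338654 3.15
[{"travel":[0,-3.9,-10.1],"roll":0,"jaw":0},{"travel":[0,-4.8,-9.7],"roll":0,"jaw":0},{"travel":[0,-5.6,-9.3],"roll":0,"jaw":0},{"travel":[0,-6.4,-8.8],"roll":0,"jaw":0},{"travel":[0,-7.1,-8.2],"roll":0,"jaw":0},{"travel":[0,-7.8,-7.5],"roll":0,"jaw":0},{"travel":[0,-8.4,-6.9],"roll":0,"jaw":0},{"travel":[0,-8.9,-6.1],"roll":0,"jaw":0},{"travel":[0,-9.5,-5.4],"roll":0,"jaw":0},{"travel":[0,-9.8,-4.5],"roll":0,"jaw":0}]
[{"travel":[0,-10.2,-3.6],"roll":0,"jaw":0},{"travel":[0,-10.5,-2.8],"roll":0,"jaw":0},{"travel":[0,-10.7,-1.8],"roll":0,"jaw":0},{"travel":[0,-10.8,-1],"roll":0,"jaw":0},{"travel":[0,-10.8,0],"roll":0,"jaw":0},{"travel":[0,-10.8,0.9],"roll":0,"jaw":0},{"travel":[0,-10.7,1.8],"roll":0,"jaw":0},{"travel":[0,-10.5,2.8],"roll":0,"jaw":0},{"travel":[0,-10.2,3.6],"roll":0,"jaw":0},{"travel":[0,-9.9,4.5],"roll":0,"jaw":0}]
```

Request:
apply_moves(
  targets=[
    {"travel":[0,-4,-10],"roll":0,"jaw":0},
    {"travel":[0,-5,-10],"roll":0,"jaw":0},
    {"travel":[0,-5.5,-9],"roll":0,"jaw":0},
    {"travel":[0,-6.5,-9],"roll":0,"jaw":0},
    {"travel":[0,-7,-8],"roll":0,"jaw":0},
    {"travel":[0,-7.5,-7.5],"roll":0,"jaw":0},
    {"travel":[0,-8.5,-7],"roll":0,"jaw":0},
    {"travel":[0,-9,-6],"roll":0,"jaw":0},
    {"travel":[0,-9.5,-5.5],"roll":0,"jaw":0},
    {"travel":[0,-10,-4.5],"roll":0,"jaw":0},
  ],
)

```text
clock: 4.15
tool_pos: [0.5544, -0.1342, 0.1913]
orientation: [179.9, -0.1, -90.0]
force: [-5.8, -2.0, 4.2]
opening: 0.0101
gripper_force: 30.0
```

Request:
apply_moves(
  targets=[
    {"travel":[0,-10,-3.5],"roll":0,"jaw":0},
    {"travel":[0,-10.5,-3],"roll":0,"jaw":0},
    {"travel":[0,-10.5,-2],"roll":0,"jaw":0},
    {"travel":[0,-11,-1],"roll":0,"jaw":0},
    {"travel":[0,-11,0],"roll":0,"jaw":0},
    {"travel":[0,-11,1],"roll":0,"jaw":0},
    {"travel":[0,-10.5,2],"roll":0,"jaw":0},
    {"travel":[0,-10.5,2.5],"roll":0,"jaw":0},
    {"travel":[0,-10,3.5],"roll":0,"jaw":0},
    {"travel":[0,-10,4.5],"roll":0,"jaw":0},
  ],
)

```text
clock: 5.15
tool_pos: [0.6608, -0.1349, 0.1866]
orientation: [-180.0, -0.1, -90.0]
force: [-2.7, -5.1, 2.2]
opening: 0.0102
gripper_force: 30.0
```

```bash
python3 -c "
from h import *
o=shot('top','t1'); print(o['tool_pos'],o['opening'],o['force'],o['gripper_force'])
o=shot('scene','s1')
a=cv2.imread('pics/t1.png')[150:450,330:700];b=cv2.imread('pics/s1.png')[200:500,170:540]
cv2.imwrite('pics/c1.png',np.hstack([a,b]))
C=cam('wrist')
print(w2px(C,[[.58,-.13,.004],[.47,-.13,.004],[.47,-.18,.004]])*1.5625)
"
```

```text
[ 0.66080813 -0.13485997  0.18663026] 0.010173978571178322 [-2.72555275 -5.05089473  2.16362892] 30.001229345798492
[[527.72192815 285.45519241]
 [698.75938032 285.42730833]
 [712.23883973 206.45798901]]
```

View pics/c1.png

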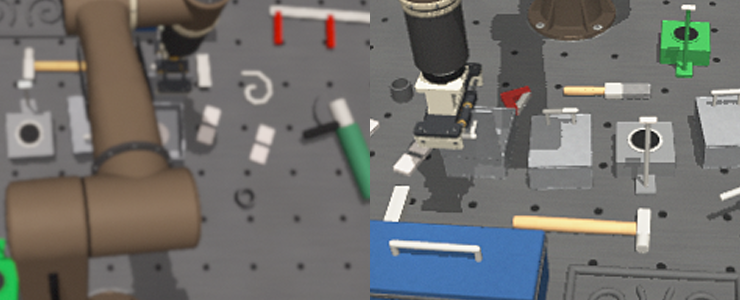

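Request:
apply_moves(
  targets=[
    {"travel":[0,0,0],"roll":0,"jaw":17},
    {"travel":[0,0,0],"roll":0,"jaw":17},
    {"travel":[0,0,-15],"roll":0,"jaw":17},
    {"travel":[0,0,-30],"roll":0,"jaw":17},
    {"travel":[0,0,-35],"roll":0,"jaw":17},
    {"travel":[0,30,-10],"roll":0,"jaw":17},
    {"travel":[0,40,0],"roll":0,"jaw":17},
    {"travel":[0,40,0],"roll":0,"jaw":17},
    {"travel":[0,40,0],"roll":0,"jaw":17},
    {"travel":[0,0,0],"roll":0,"jaw":17},
  ],
)

```text
clock: 6.25
tool_pos: [0.5061, -0.1335, 0.2776]
orientation: [-179.9, 0.1, -90.0]
force: [0.2, -0.7, 0.5]
opening: 0.017
gripper_force: 0.0
```

```bash
python3 -c "
from h import *
o=shot('wrist','w2'); print(o['tool_pos'],o['opening'],o['force'])"
```

```text
[ 0.50612927 -0.13349261  0.27760751] 0.016968470010310495 [ 0.18277191 -0.7192706   0.46574178]
```

View pics/w2.png

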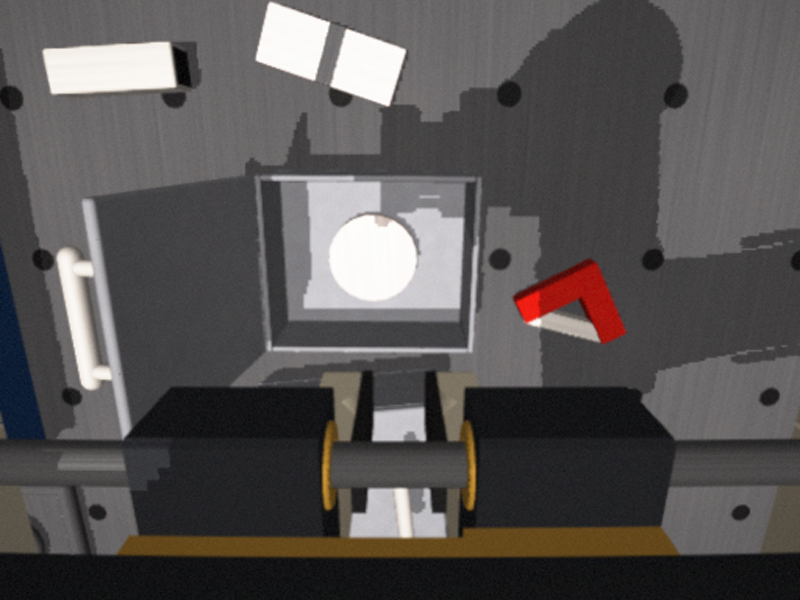

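The R tin holds the disc, so I'm shutting it. Bar 1 shows at (269,2),(407,48),(390,106),(257,60).

Request:
apply_moves(
  targets=[
    {"travel":[0,-40,0],"roll":0,"jaw":17},
    {"travel":[0,-40,0],"roll":0,"jaw":17},
    {"travel":[0,-40,0],"roll":0,"jaw":17},
    {"travel":[0,-34.7,0],"roll":0,"jaw":17},
    {"travel":[0,0,20],"roll":0,"jaw":17},
    {"travel":[0,0,35],"roll":0,"jaw":17},
    {"travel":[0,0,26],"roll":0,"jaw":17},
    {"travel":[0,0,10],"roll":0,"jaw":17},
    {"travel":[0,0,0],"roll":0,"jaw":0},
    {"travel":[0,0,0],"roll":0,"jaw":0},
  ],
)

```text
clock: 7.3
tool_pos: [0.6643, -0.1336, 0.1844]
orientation: [179.9, 0.0, -90.0]
force: [-1.6, -1.3, -7.0]
opening: 0.0098
gripper_force: 30.0
```

Request:
apply_moves(
  targets=[
    {"travel":[0,10,-4.5],"roll":0,"jaw":0},
    {"travel":[0,10,-3.5],"roll":0,"jaw":0},
    {"travel":[0,10.5,-2.5],"roll":0,"jaw":0},
    {"travel":[0,10.5,-2],"roll":0,"jaw":0},
    {"travel":[0,11,-1],"roll":0,"jaw":0},
    {"travel":[0,11,0],"roll":0,"jaw":0},
    {"travel":[0,11,1],"roll":0,"jaw":0},
    {"travel":[0,10.5,2],"roll":0,"jaw":0},
    {"travel":[0,10.5,3],"roll":0,"jaw":0},
    {"travel":[0,10,3.5],"roll":0,"jaw":0},
  ],
)

```text
clock: 8.3
tool_pos: [0.5603, -0.133, 0.1916]
orientation: [-179.7, 0.0, -90.0]
force: [-2.5, 6.9, 12.4]
opening: 0.0097
gripper_force: 30.0
```

Request:
apply_moves(
  targets=[
    {"travel":[0,10,4.5],"roll":0,"jaw":0},
    {"travel":[0,9.5,5.5],"roll":0,"jaw":0},
    {"travel":[0,9,6],"roll":0,"jaw":0},
    {"travel":[0,8.5,7],"roll":0,"jaw":0},
    {"travel":[0,7.5,7.5],"roll":0,"jaw":0},
    {"travel":[0,7,8],"roll":0,"jaw":0},
    {"travel":[0,6.5,9],"roll":0,"jaw":0},
    {"travel":[0,5.5,9],"roll":0,"jaw":0},
    {"travel":[0,5,10],"roll":0,"jaw":0},
    {"travel":[0,4,11],"roll":0,"jaw":0},
  ],
)

```text
clock: 9.3
tool_pos: [0.4833, -0.1326, 0.1106]
orientation: [179.8, 0.1, -90.1]
force: [-7.4, 12.2, 5.0]
opening: 0.01
gripper_force: 30.0
```

Request:
apply_moves(
  targets=[
    {"travel":[0,0,1],"roll":0,"jaw":0},
    {"travel":[0,0,0],"roll":0,"jaw":0},
  ],
)

```text
clock: 9.5
tool_pos: [0.4828, -0.1326, 0.1089]
orientation: [179.7, 0.1, -90.1]
force: [-8.2, 11.1, 2.5]
opening: 0.0101
gripper_force: 30.0
```

Request:
apply_moves(
  targets=[
    {"travel":[0,0,1.5],"roll":0,"jaw":0},
    {"travel":[0,0,1.5],"roll":0,"jaw":0},
    {"travel":[0,0,0],"roll":0,"jaw":0},
    {"travel":[0,0,0],"roll":0,"jaw":0},
  ],
)

```text
clock: 9.9
tool_pos: [0.4826, -0.1327, 0.1078]
orientation: [179.7, 0.1, -90.1]
force: [-16.8, 14.1, 21.2]
opening: 0.0099
gripper_force: 30.0
```

```bash
python3 -c "
from h import *
plan([(.4825,-.1325,.22,-90,4,20),(.515,.075,.25,-84.5,7,40)],start=(.4825,-.1325,.105,-90))"
```

```text
[{"travel":[0,0,-29],"roll":-0,"jaw":20},{"travel":[0,0,-28],"roll":-0,"jaw":20},{"travel":[0,0,-29],"roll":-0,"jaw":20},{"travel":[0,0,-29],"roll":-0,"jaw":20},{"travel":[-30,-5,-4],"roll":-0.8,"jaw":40},{"travel":[-29,-5,-5],"roll":-0.8,"jaw":40},{"travel":[-30,-5,-4],"roll":-0.8,"jaw":40},{"travel":[-29,-6,-4],"roll":-0.7,"jaw":40},{"travel":[-29,-6,-4],"roll":-0.8,"jaw":40},{"travel":[-30,-7,-5],"roll":-0.8,"jaw":40}]
[{"travel":[-28.9,-7,-4],"roll":-0.8,"jaw":40}]
```

Request:
apply_moves(
  targets=[
    {"travel":[0,0,0],"roll":0,"jaw":20},
    {"travel":[0,0,-5],"roll":0,"jaw":20},
    {"travel":[0,0,-35],"roll":0,"jaw":20},
    {"travel":[0,0,-40],"roll":0,"jaw":20},
    {"travel":[0,0,-35],"roll":0,"jaw":20},
  ],
)

```text
clock: 10.4
tool_pos: [0.4868, -0.134, 0.2243]
orientation: [-179.9, -0.0, -90.0]
force: [1.8, -0.3, -0.4]
opening: 0.0201
gripper_force: 0.0
```

Request:
apply_moves(
  targets=[
    {"travel":[-30,-5,-4],"roll":-0.8,"jaw":40},
    {"travel":[-30,-5,-5],"roll":-0.8,"jaw":40},
    {"travel":[-30,-5,-4],"roll":-0.8,"jaw":40},
    {"travel":[-30,-5,-4],"roll":-0.8,"jaw":40},
    {"travel":[-30,-5,-4],"roll":-0.8,"jaw":40},
    {"travel":[-30,-5,-4],"roll":-0.8,"jaw":40},
    {"travel":[-29,-5,-4],"roll":-0.7,"jaw":40},
    {"travel":[0,0,0],"roll":0,"jaw":40},
    {"travel":[0,0,0],"roll":0,"jaw":40},
  ],
)

```text
clock: 11.3
tool_pos: [0.5132, 0.0768, 0.2512]
orientation: [-180.0, -0.0, -84.4]
force: [0.0, -0.3, -0.3]
opening: 0.04
gripper_force: 0.0
```

```bash
python3 -c "
from h import *
o=shot('wrist','w3'); print(o['tool_pos'],o['orientation'])"
```

```text
[0.51315716 0.07676265 0.25120307] [-1.79964037e+02 -4.12613769e-03 -8.44425263e+01]
```

View pics/w3.png

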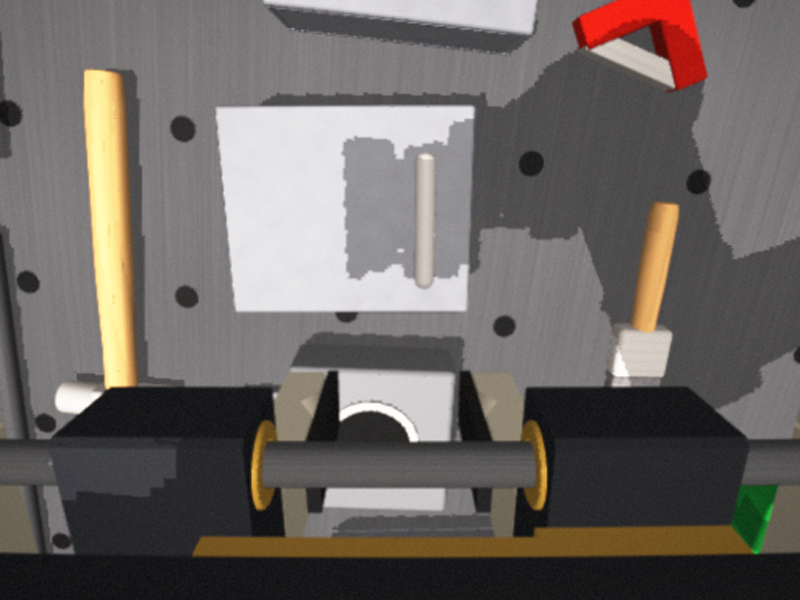

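M lid corners are (217,107),(473,107),(467,311),(235,311) and its handle runs from (426,157) to (425,284). The R tin's lid lies flat, shut.

```bash
python3 - <<'E'
from h import *
C=load('w3'); s=1/1.5625
f=lambda p,z:px2w(C,(np.array(p)+.5)*s-.5,z)
w=f([(217,107),(473,107),(467,311),(235,311)],.0705);print(w.round(4).tolist(),w.mean(0))
h=f([(426,157),(425,284)],.1055);print(h.round(4).tolist(),h.mean(0))
e=w[0]+w[3]-w[1]-w[2];print(np.degrees(np.arctan2(e[1],e[0])))
e=w[3]+w[2]-w[1]-w[0];print(np.degrees(np.arctan2(-e[0],e[1])))
c=w.mean(0)[:2];print(go(ctrl.get_obs(),[*h.mean(0)[:2],.110]))
# bar1
C=load('w2');b=f([(269,2),(407,48),(390,106),(257,60)],.012);
b=px2w(C,(np.array([(269,2),(407,48),(390,106),(257,60)])+.5)*s-.5,.012);print(b.round(4).tolist(),b.mean(0)); e=b[0]+b[3]-b[1]-b[2];print(np.degrees(np.arctan2(e[1],e[0])))
E
```

```text
[[0.6265, -0.0143, 0.0705], [0.4804, -0.028, 0.0705], [0.4674, 0.094, 0.0705], [0.6156, 0.1082, 0.0705]] [0.54749145 0.03996916 0.0705    ]
[[0.506, 0.0014, 0.1055], [0.4989, 0.0696, 0.1055]] [0.50245523 0.03552196 0.1055    ]
5.413935981818381
5.5750766717192715
[ 39.5  14.5 141. ]
[[0.5958, -0.3087, 0.012], [0.5004, -0.2789, 0.012], [0.5126, -0.2404, 0.012], [0.6069, -0.2717, 0.012]] [ 0.55392971 -0.27490702  0.012     ]
-17.8492802449241
```

Request:
apply_moves(
  targets=[
    {"travel":[20,7,0],"roll":0,"jaw":40},
    {"travel":[19.5,7.5,10],"roll":0,"jaw":40},
    {"travel":[0,0,35],"roll":0,"jaw":40},
    {"travel":[0,0,35],"roll":0,"jaw":40},
    {"travel":[0,0,35],"roll":0,"jaw":40},
    {"travel":[0,0,25],"roll":0,"jaw":40},
    {"travel":[0,0,0],"roll":0,"jaw":40},
    {"travel":[0,0,0],"roll":0,"jaw":0},
    {"travel":[0,0,0],"roll":0,"jaw":0},
    {"travel":[0,0,0],"roll":0,"jaw":0},
  ],
)

```text
clock: 12.35
tool_pos: [0.5037, 0.0361, 0.1122]
orientation: [-179.8, 0.0, -84.5]
force: [0.4, -0.7, -0.3]
opening: 0.0217
gripper_force: 0.0
```

Request:
apply_moves(
  targets=[
    {"travel":[0,0,0],"roll":0,"jaw":0},
    {"travel":[0,0,0],"roll":0,"jaw":0},
  ],
)

```text
clock: 12.55
tool_pos: [0.5032, 0.0361, 0.1115]
orientation: [-179.9, 0.0, -84.5]
force: [-2.1, -0.1, 4.8]
opening: 0.0101
gripper_force: 30.0
```

Request:
apply_moves(
  targets=[
    {"travel":[0,-4,-10],"roll":0,"jaw":0},
    {"travel":[0,-5,-10],"roll":0,"jaw":0},
    {"travel":[0,-5.5,-9],"roll":0,"jaw":0},
    {"travel":[0,-6.5,-9],"roll":0,"jaw":0},
    {"travel":[0,-7,-8],"roll":0,"jaw":0},
    {"travel":[0,-7.5,-7.5],"roll":0,"jaw":0},
    {"travel":[0,-8.5,-7],"roll":0,"jaw":0},
    {"travel":[0,-9,-6],"roll":0,"jaw":0},
    {"travel":[0,-9.5,-5.5],"roll":0,"jaw":0},
    {"travel":[0,-10,-4.5],"roll":0,"jaw":0},
  ],
)

```text
clock: 13.55
tool_pos: [0.5743, 0.0426, 0.1891]
orientation: [179.9, -0.0, -84.5]
force: [-7.4, 2.8, 6.8]
opening: 0.0102
gripper_force: 30.0
```

Request:
apply_moves(
  targets=[
    {"travel":[0,-10,-3.5],"roll":0,"jaw":0},
    {"travel":[0,-10.5,-3],"roll":0,"jaw":0},
    {"travel":[0,-10.5,-2],"roll":0,"jaw":0},
    {"travel":[0,-11,-1],"roll":0,"jaw":0},
    {"travel":[0,-11,0],"roll":0,"jaw":0},
    {"travel":[0,-11,1],"roll":0,"jaw":0},
    {"travel":[0,-10.5,2],"roll":0,"jaw":0},
    {"travel":[0,-10.5,2.5],"roll":0,"jaw":0},
    {"travel":[0,-10,3.5],"roll":0,"jaw":0},
    {"travel":[0,-10,4.5],"roll":0,"jaw":0},
  ],
)

```text
clock: 14.55
tool_pos: [0.6805, 0.0528, 0.1827]
orientation: [-180.0, -0.0, -84.5]
force: [-1.9, -0.6, 2.4]
opening: 0.01
gripper_force: 30.0
```

Request:
apply_moves(
  targets=[
    {"travel":[0,0,0],"roll":0,"jaw":17},
    {"travel":[0,0,0],"roll":0,"jaw":17},
    {"travel":[0,0,-15],"roll":0,"jaw":17},
    {"travel":[0,0,-30],"roll":0,"jaw":17},
    {"travel":[0,0,-35],"roll":0,"jaw":17},
    {"travel":[0,30,-10],"roll":0,"jaw":17},
    {"travel":[0,40,0],"roll":0,"jaw":17},
    {"travel":[0,40,0],"roll":0,"jaw":17},
    {"travel":[0,40,0],"roll":0,"jaw":17},
    {"travel":[0,0,0],"roll":0,"jaw":17},
  ],
)

```text
clock: 15.55
tool_pos: [0.5261, 0.0379, 0.2755]
orientation: [-179.9, 0.1, -84.5]
force: [0.3, 1.1, 1.3]
opening: 0.0174
gripper_force: 0.0
```

```bash
python3 -c "
from h import *
o=shot('wrist','w4'); print(o['tool_pos'],o['opening'],o['orientation'])"
```

```text
[0.52610286 0.03789232 0.2755313 ] 0.017368155907884618 [-1.79861685e+02  9.99570527e-02 -8.44852087e+01]
```

View pics/w4.png

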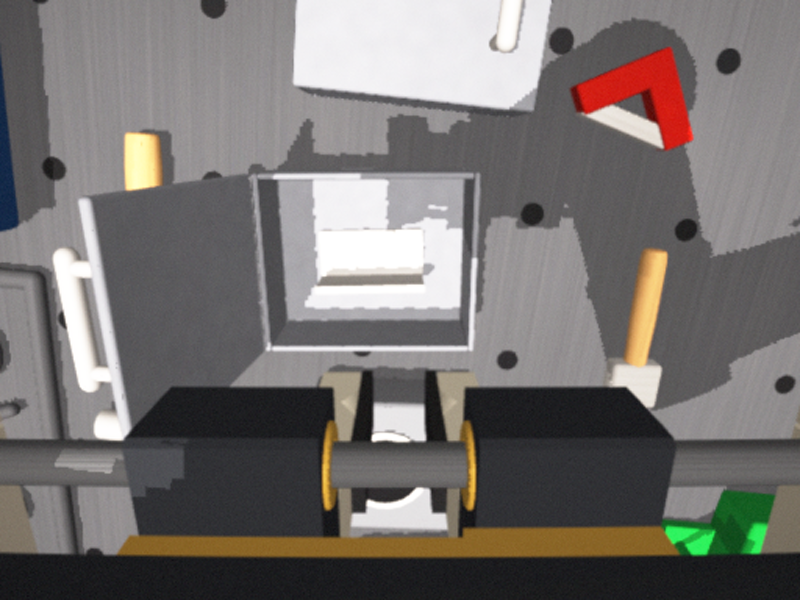

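The M tin holds the angle iron. I'm shutting it; the specimen must be in the left tin.

Request:
apply_moves(
  targets=[
    {"travel":[0,-40,0],"roll":0,"jaw":17},
    {"travel":[0,-40,0],"roll":0,"jaw":17},
    {"travel":[0,-40,0],"roll":0,"jaw":17},
    {"travel":[0,-34.7,0],"roll":0,"jaw":17},
    {"travel":[0,0,20],"roll":0,"jaw":17},
    {"travel":[0,0,35],"roll":0,"jaw":17},
    {"travel":[0,0,26],"roll":0,"jaw":17},
    {"travel":[0,0,10],"roll":0,"jaw":17},
    {"travel":[0,0,0],"roll":0,"jaw":0},
    {"travel":[0,0,0],"roll":0,"jaw":0},
  ],
)

```text
clock: 16.6
tool_pos: [0.6837, 0.0532, 0.1823]
orientation: [179.9, -0.0, -84.5]
force: [-1.3, -1.3, -7.4]
opening: 0.01
gripper_force: 30.0
```

Request:
apply_moves(
  targets=[
    {"travel":[0,10,-4.5],"roll":0,"jaw":0},
    {"travel":[0,10,-3.5],"roll":0,"jaw":0},
    {"travel":[0,10.5,-2.5],"roll":0,"jaw":0},
    {"travel":[0,10.5,-2],"roll":0,"jaw":0},
    {"travel":[0,11,-1],"roll":0,"jaw":0},
    {"travel":[0,11,0],"roll":0,"jaw":0},
    {"travel":[0,11,1],"roll":0,"jaw":0},
    {"travel":[0,10.5,2],"roll":0,"jaw":0},
    {"travel":[0,10.5,3],"roll":0,"jaw":0},
    {"travel":[0,10,3.5],"roll":0,"jaw":0},
  ],
)

```text
clock: 17.6
tool_pos: [0.5797, 0.0431, 0.1891]
orientation: [-179.8, -0.0, -84.5]
force: [0.0, -2.8, 9.3]
opening: 0.0101
gripper_force: 30.0
```

Request:
apply_moves(
  targets=[
    {"travel":[0,10,4.5],"roll":0,"jaw":0},
    {"travel":[0,9.5,5.5],"roll":0,"jaw":0},
    {"travel":[0,9,6],"roll":0,"jaw":0},
    {"travel":[0,8.5,7],"roll":0,"jaw":0},
    {"travel":[0,7.5,7.5],"roll":0,"jaw":0},
    {"travel":[0,7,8],"roll":0,"jaw":0},
    {"travel":[0,6.5,9],"roll":0,"jaw":0},
    {"travel":[0,5.5,9],"roll":0,"jaw":0},
    {"travel":[0,5,10],"roll":0,"jaw":0},
    {"travel":[0,4,11],"roll":0,"jaw":0},
  ],
)

```text
clock: 18.6
tool_pos: [0.5041, 0.0355, 0.1086]
orientation: [179.8, -0.0, -84.5]
force: [-5.3, -0.7, 5.0]
opening: 0.0103
gripper_force: 30.0
```

Request:
apply_moves(
  targets=[
    {"travel":[0,0,1.5],"roll":0,"jaw":0},
    {"travel":[0,0,1.5],"roll":0,"jaw":0},
    {"travel":[0,0,0],"roll":0,"jaw":0},
    {"travel":[0,0,0],"roll":0,"jaw":0},
  ],
)

```text
clock: 19.0
tool_pos: [0.5035, 0.0354, 0.1058]
orientation: [179.7, -0.0, -84.5]
force: [-13.3, 0.8, 11.5]
opening: 0.0101
gripper_force: 30.0
```

Request:
apply_moves(
  targets=[
    {"travel":[0,0,1.5],"roll":0,"jaw":0},
    {"travel":[0,0,0],"roll":0,"jaw":0},
    {"travel":[0,0,0],"roll":0,"jaw":0},
  ],
)

```text
clock: 19.3
tool_pos: [0.5035, 0.0353, 0.1055]
orientation: [179.7, -0.1, -84.5]
force: [-17.1, 1.0, 24.7]
opening: 0.01
gripper_force: 30.0
```

```bash
python3 -c "
from h import *
plan([(.435,.42,.25,-82.5,11,40)],start=(.5035,.035,.2445,-84.5))"
```

```text
[{"travel":[-35,3,-1],"roll":-0.2,"jaw":40},{"travel":[-36,3,0],"roll":-0.2,"jaw":40},{"travel":[-35,2,-1],"roll":-0.1,"jaw":40},{"travel":[-36,3,0],"roll":-0.2,"jaw":40},{"travel":[-35,2,-1],"roll":-0.2,"jaw":40},{"travel":[-36,2,0],"roll":-0.2,"jaw":40},{"travel":[-35,3,-1],"roll":-0.2,"jaw":40},{"travel":[-36,2,0],"roll":-0.2,"jaw":40},{"travel":[-35,2,-1],"roll":-0.1,"jaw":40},{"travel":[-36,1,0],"roll":-0.2,"jaw":40}]
[{"travel":[-35.2,2.1,-0.5],"roll":-0.2,"jaw":40}]
```

Request:
apply_moves(
  targets=[
    {"travel":[0,0,0],"roll":0,"jaw":20},
    {"travel":[0,0,-5],"roll":0,"jaw":20},
    {"travel":[0,0,-35],"roll":0,"jaw":20},
    {"travel":[0,0,-40],"roll":0,"jaw":20},
    {"travel":[0,0,-40],"roll":0,"jaw":20},
    {"travel":[0,0,-25],"roll":0,"jaw":20},
  ],
)

```text
clock: 19.9
tool_pos: [0.5081, 0.0366, 0.253]
orientation: [-179.8, 0.1, -84.5]
force: [-0.1, 0.1, -0.6]
opening: 0.0199
gripper_force: 0.0
```

Request:
apply_moves(
  targets=[
    {"travel":[-35,3,0],"roll":-0.2,"jaw":40},
    {"travel":[-36,3,0],"roll":-0.2,"jaw":40},
    {"travel":[-35,3,0],"roll":-0.2,"jaw":40},
    {"travel":[-36,3,0],"roll":-0.2,"jaw":40},
    {"travel":[-35,3,0],"roll":-0.2,"jaw":40},
    {"travel":[-36,3,0],"roll":-0.2,"jaw":40},
    {"travel":[-35,3,0],"roll":-0.2,"jaw":40},
    {"travel":[-36,3,0],"roll":-0.2,"jaw":40},
    {"travel":[-35,3,0],"roll":-0.2,"jaw":40},
    {"travel":[-36,2,0],"roll":-0.2,"jaw":40},
  ],
)

```text
clock: 20.9
tool_pos: [0.4383, 0.3873, 0.2498]
orientation: [-180.0, 0.0, -82.5]
force: [0.4, -0.1, -0.1]
opening: 0.0401
gripper_force: 0.0
```

Request:
apply_moves(
  targets=[
    {"travel":[-35,2,0],"roll":0,"jaw":40},
    {"travel":[0,0,0],"roll":0,"jaw":40},
    {"travel":[0,0,0],"roll":0,"jaw":40},
  ],
)

```text
clock: 21.2
tool_pos: [0.4319, 0.4209, 0.249]
orientation: [180.0, -0.0, -82.4]
force: [0.3, -0.7, -0.5]
opening: 0.0399
gripper_force: 0.0
```

```bash
python3 -c "
from h import *
o=shot('wrist','w5'); print(o['tool_pos'],o['orientation'])"
```

```text
[0.431944   0.42088786 0.24900171] [ 1.79970646e+02 -1.85309193e-02 -8.24341695e+01]
```

View pics/w5.png

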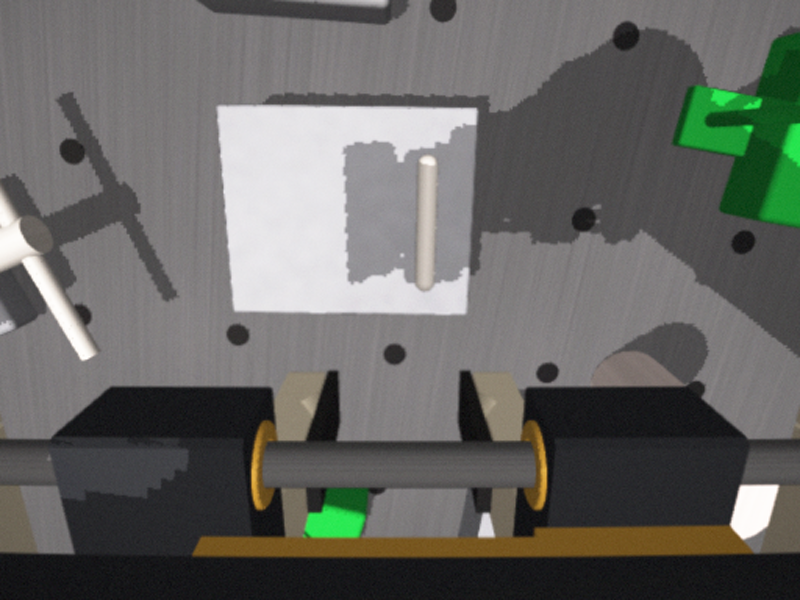

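L lid corners are (218,106),(478,109),(467,314),(233,311) and its handle runs from (427,160) to (425,286). The vise's T-bar near (45,270) needs a clearance check.

```bash
python3 - <<'E'
from h import *
C=load('w5'); s=1/1.5625
f=lambda p,z:px2w(C,(np.array(p)+.5)*s-.5,z)
w=f([(218,106),(478,109),(467,314),(233,311)],.0705);print(w.round(4).tolist(),w.mean(0))
h=f([(427,160),(425,286)],.1055);print(h.round(4).tolist(),h.mean(0))
e=w[0]+w[3]-w[1]-w[2];print(np.degrees(np.arctan2(e[1],e[0])))
e=w[3]+w[2]-w[1]-w[0];print(np.degrees(np.arctan2(-e[0],e[1])))
print(go(ctrl.get_obs(),[*h.mean(0)[:2],.112]))
# triangulate T bar end: w5 (88,352) , scene0b ; post cap top too
T=[(88,352)]
S=cam('scene'); 
for z in(.02,.05,.08,.1,.13): 
    P=f(T,z); print(z,P.round(3), (w2px(S,P)*1.5625).round(0), (w2px(cam('top'),P)*1.5625).round(0))
E
```

```text
[[0.5469, 0.3332, 0.0705], [0.3999, 0.3158, 0.0705], [0.3855, 0.4378, 0.0705], [0.5336, 0.4552, 0.0705]] [0.46650951 0.3854935  0.0705    ]
[[0.4266, 0.3467, 0.1055], [0.4179, 0.4138, 0.1055]] [0.42224984 0.38022853 0.1055    ]
6.7190035222158615
6.4831981734780015
[ 38.2  15.  137.2]
0.02 [[0.658 0.521 0.02 ]] [[601. 406.]] [[247. 238.]]
0.05 [[0.64  0.506 0.05 ]] [[595. 389.]] [[249. 240.]]
0.08 [[0.623 0.492 0.08 ]] [[589. 371.]] [[252. 243.]]
0.1 [[0.611 0.482 0.1  ]] [[584. 359.]] [[254. 245.]]
0.13 [[0.593 0.467 0.13 ]] [[578. 341.]] [[257. 248.]]
```

Request:
apply_moves(
  targets=[
    {"travel":[19,7.5,0],"roll":1,"jaw":40},
    {"travel":[19,7.5,10],"roll":0,"jaw":40},
    {"travel":[0,0,35],"roll":0,"jaw":40},
    {"travel":[0,0,35],"roll":0,"jaw":40},
    {"travel":[0,0,35],"roll":0,"jaw":40},
    {"travel":[0,0,22],"roll":0,"jaw":40},
    {"travel":[0,0,0],"roll":0,"jaw":40},
    {"travel":[0,0,0],"roll":0,"jaw":0},
    {"travel":[0,0,0],"roll":0,"jaw":0},
    {"travel":[0,0,0],"roll":0,"jaw":0},
  ],
)

```text
clock: 22.25
tool_pos: [0.4229, 0.3815, 0.1138]
orientation: [-179.9, 0.1, -83.5]
force: [0.3, 0.6, -0.4]
opening: 0.0218
gripper_force: 0.0
```

Request:
apply_moves(
  targets=[
    {"travel":[0,0,0],"roll":0,"jaw":0},
    {"travel":[0,0,0],"roll":0,"jaw":0},
  ],
)

```text
clock: 22.45
tool_pos: [0.4225, 0.3812, 0.113]
orientation: [-179.9, 0.1, -83.5]
force: [-2.1, -0.1, 4.3]
opening: 0.0101
gripper_force: 30.0
```

Request:
apply_moves(
  targets=[
    {"travel":[0,-4,-10],"roll":0,"jaw":0},
    {"travel":[0,-5,-10],"roll":0,"jaw":0},
    {"travel":[0,-5.5,-9],"roll":0,"jaw":0},
    {"travel":[0,-6.5,-9],"roll":0,"jaw":0},
    {"travel":[0,-7,-8],"roll":0,"jaw":0},
    {"travel":[0,-7.5,-7.5],"roll":0,"jaw":0},
    {"travel":[0,-8.5,-7],"roll":0,"jaw":0},
    {"travel":[0,-9,-6],"roll":0,"jaw":0},
    {"travel":[0,-9.5,-5.5],"roll":0,"jaw":0},
    {"travel":[0,-10,-4.5],"roll":0,"jaw":0},
  ],
)

```text
clock: 23.45
tool_pos: [0.494, 0.3894, 0.191]
orientation: [180.0, 0.1, -83.5]
force: [-6.8, 2.0, 4.9]
opening: 0.01
gripper_force: 30.0
```

Request:
apply_moves(
  targets=[
    {"travel":[0,-10,-3.5],"roll":0,"jaw":0},
    {"travel":[0,-10.5,-3],"roll":0,"jaw":0},
    {"travel":[0,-10.5,-2],"roll":0,"jaw":0},
    {"travel":[0,-11,-1],"roll":0,"jaw":0},
    {"travel":[0,-11,0],"roll":0,"jaw":0},
    {"travel":[0,-11,1],"roll":0,"jaw":0},
    {"travel":[0,-10.5,2],"roll":0,"jaw":0},
    {"travel":[0,-10.5,2.5],"roll":0,"jaw":0},
    {"travel":[0,-10,3.5],"roll":0,"jaw":0},
    {"travel":[0,-10,4.5],"roll":0,"jaw":0},
  ],
)

```text
clock: 24.45
tool_pos: [0.5995, 0.4011, 0.1839]
orientation: [180.0, -0.0, -83.5]
force: [-2.9, 3.2, 2.6]
opening: 0.0097
gripper_force: 30.0
```

Request:
apply_moves(
  targets=[
    {"travel":[0,0,0],"roll":0,"jaw":17},
    {"travel":[0,0,0],"roll":0,"jaw":17},
    {"travel":[0,0,-15],"roll":0,"jaw":17},
    {"travel":[0,0,-30],"roll":0,"jaw":17},
    {"travel":[0,0,-35],"roll":0,"jaw":17},
    {"travel":[0,30,-10],"roll":0,"jaw":17},
    {"travel":[0,40,0],"roll":0,"jaw":17},
    {"travel":[0,40,0],"roll":0,"jaw":17},
    {"travel":[0,40,0],"roll":0,"jaw":17},
    {"travel":[0,0,0],"roll":0,"jaw":17},
  ],
)

```text
clock: 25.45
tool_pos: [0.4462, 0.3829, 0.2772]
orientation: [-179.9, 0.1, -83.4]
force: [-0.1, 0.6, 0.9]
opening: 0.017
gripper_force: 0.0
```

```bash
python3 -c "
from h import *
o=shot('wrist','w6'); print(o['tool_pos'],o['opening'],o['orientation'])"
```

```text
[0.44621535 0.38286738 0.27718904] 0.017047535048664474 [-1.79940065e+02  1.12968596e-01 -8.33931779e+01]
```

View pics/w6.png

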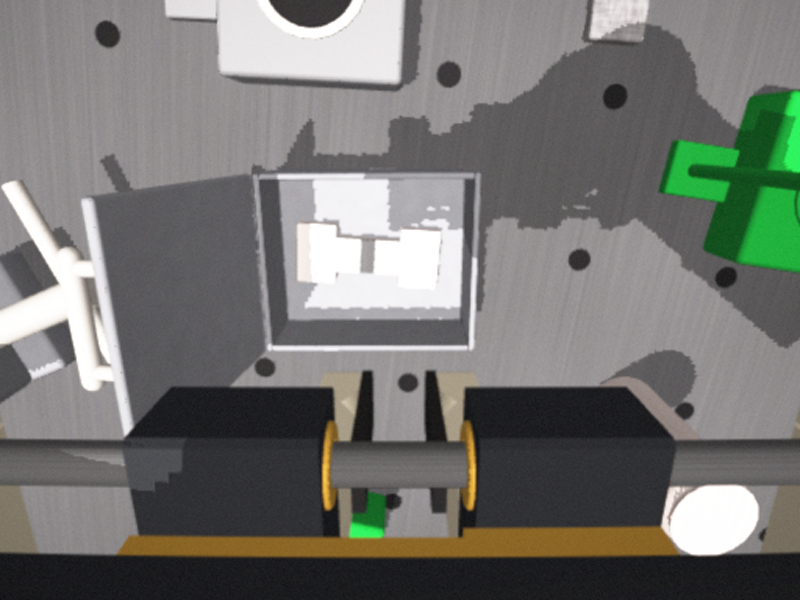

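The dog-bone specimen lies in the L tin. Its left end is at (298,223)-(338,283), its right end at (400,229)-(441,289), and its seam at about (367,254).

```bash
python3 - <<'E'
from h import *
C=load('w6'); s=1/1.5625
f=lambda p,z:px2w(C,(np.array(p)+.5)*s-.5,z)
w=f([(298,223),(298,281),(441,231),(438,289)],.016);print(w.round(4).tolist(),w.mean(0)[:2])
a=(w[0]+w[1])/2;b=(w[2]+w[3])/2;e=a-b;print(np.linalg.norm(e),np.degrees(np.arctan2(e[1],e[0])))
print('seam',f([(367,254)],.016), 'waist edges',f([(367,237),(367,274)],.016).tolist())
t=f([(254,175),(480,175),(472,348),(268,348)],.064);print('rim',t.mean(0),t.round(3).tolist())
# window
C=load('w4');print('win',f([(370,470)],.05))
E
```

```text
[[0.5251, 0.3693, 0.016], [0.5225, 0.4151, 0.016], [0.4158, 0.363, 0.016], [0.4118, 0.409, 0.016]] [0.46882025 0.3891227 ]
0.11015014280505316 3.2112323400525864
seam [[0.47043466 0.38734695 0.016     ]] waist edges [[0.4717096145977851, 0.3741109611521558, 0.016000000000000014], [0.46890456795001584, 0.4032532979792378, 0.016000000000000014]]
rim [0.46686154 0.38508942 0.064     ] [[0.547, 0.333, 0.064], [0.4, 0.316, 0.064], [0.387, 0.437, 0.064], [0.533, 0.454, 0.064]]
win [[0.53323041 0.21176898 0.05      ]]
```

```bash
python3 -c "
from h import *
plan([(.4692,.389,.25,-176.8,13,46)])
print(ctrl.get_obs()['joint_pos'])"
```

```text
[{"travel":[-0,-2,2],"roll":7.2,"jaw":46},{"travel":[-1,-1,2],"roll":7.2,"jaw":46},{"travel":[-0,-2,2],"roll":7.2,"jaw":46},{"travel":[-1,-1,2],"roll":7.1,"jaw":46},{"travel":[-1,-2,2],"roll":7.2,"jaw":46},{"travel":[-1,-1,3],"roll":7.2,"jaw":46},{"travel":[-2,-1,2],"roll":7.2,"jaw":46},{"travel":[-1,-1,2],"roll":7.2,"jaw":46},{"travel":[-1,-1,2],"roll":7.2,"jaw":46},{"travel":[-2,0,2],"roll":7.2,"jaw":46}]
[{"travel":[-2,-0,2],"roll":7.1,"jaw":46},{"travel":[-1,-0,2],"roll":7.2,"jaw":46},{"travel":[-2.1,-0.3,2.2],"roll":7.2,"jaw":46}]
[ 5.95609308e+01  1.14821749e+01 -8.07146962e+00  2.27650909e-02
 -7.02837898e+01 -5.29504746e+01]
```

Request:
apply_moves(
  targets=[
    {"travel":[0,-2,2],"roll":7.2,"jaw":46},
    {"travel":[-1,-1,2],"roll":7.2,"jaw":46},
    {"travel":[0,-2,2],"roll":7.2,"jaw":46},
    {"travel":[-1,-1,2],"roll":7.2,"jaw":46},
    {"travel":[-1,-2,2],"roll":7.2,"jaw":46},
    {"travel":[-1,-1,3],"roll":7.2,"jaw":46},
    {"travel":[-2,-1,2],"roll":7.2,"jaw":46},
    {"travel":[-1,-1,2],"roll":7.2,"jaw":46},
    {"travel":[-1,-1,2],"roll":7.2,"jaw":46},
    {"travel":[-2,0,2],"roll":7.2,"jaw":46},
  ],
)

```text
clock: 26.5
tool_pos: [0.4669, 0.3878, 0.2543]
orientation: [-180.0, 0.0, -155.8]
force: [0.8, 0.3, -0.5]
opening: 0.0457
gripper_force: 0.0
```

Request:
apply_moves(
  targets=[
    {"travel":[-2,0,2],"roll":7.2,"jaw":46},
    {"travel":[-1,0,2],"roll":7.2,"jaw":46},
    {"travel":[-2,0,2],"roll":7.0,"jaw":46},
    {"travel":[0,0,0],"roll":0,"jaw":46},
    {"travel":[0,0,0],"roll":0,"jaw":46},
  ],
)

```text
clock: 27.0
tool_pos: [0.4713, 0.3894, 0.248]
orientation: [-180.0, 0.0, -176.7]
force: [0.2, -0.6, -0.1]
opening: 0.046
gripper_force: 0.0
```

```bash
python3 -c "
from h import *
o=shot('wrist','w7',1);print(o['tool_pos'],o['orientation'],go(o,[.4692,.389,.028]))
C=cam('wrist',o)
im=cv2.imread('pics/w7.png')
P=[[.4692,.389,.016]];print(w2px(C,P))
# segmentation of bright blob near
g=cv2.cvtColor(im,cv2.COLOR_BGR2HSV); u,v=w2px(C,P)[0].astype(int)
print(im[v-40:v+41:10,u,:].min(1), im[v,u-60:u+61:10,:].min(1))
"
```

```text
[0.47128152 0.38940669 0.24800469] [-1.79996771e+02  2.03513147e-02 -1.76736763e+02] [  2.2  -0.3 220. ]
[[254.53130344 165.3066053 ]]
[219 218 254 254 140 254 254 254 213] [ 78 231 229 230 231 138 140 139 232 233 196  65 184]
```

Request:
apply_moves(
  targets=[
    {"travel":[2,0,35],"roll":0,"jaw":46},
    {"travel":[0,0,35],"roll":0,"jaw":46},
    {"travel":[0,0,35],"roll":0,"jaw":46},
    {"travel":[0,0,35],"roll":0,"jaw":46},
    {"travel":[0,0,30],"roll":0,"jaw":46},
    {"travel":[0,0,25],"roll":0,"jaw":46},
    {"travel":[0,0,15],"roll":0,"jaw":46},
    {"travel":[0,0,7],"roll":0,"jaw":46},
    {"travel":[0,0,0],"roll":0,"jaw":46},
    {"travel":[0,0,0],"roll":0,"jaw":46},
  ],
)

```text
clock: 28.05
tool_pos: [0.4692, 0.3899, 0.0314]
orientation: [180.0, 0.0, -176.9]
force: [-0.4, 0.1, 0.4]
opening: 0.0462
gripper_force: 0.0
```

Request:
apply_moves(
  targets=[
    {"travel":[0,0,2],"roll":0,"jaw":46},
    {"travel":[0,0,0],"roll":0,"jaw":46},
  ],
)

```text
clock: 28.25
tool_pos: [0.469, 0.3898, 0.0293]
orientation: [179.9, 0.0, -176.9]
force: [-0.1, -1.2, -1.0]
opening: 0.0461
gripper_force: 0.0
```

Request:
apply_moves(
  targets=[
    {"travel":[0,0,1.5],"roll":0,"jaw":46},
    {"travel":[0,0,0],"roll":0,"jaw":0},
    {"travel":[0,0,0],"roll":0,"jaw":0},
    {"travel":[0,0,0],"roll":0,"jaw":0},
    {"travel":[0,0,0],"roll":0,"jaw":0},
    {"travel":[0,0,0],"roll":0,"jaw":0},
  ],
)

```text
clock: 28.85
tool_pos: [0.4687, 0.3894, 0.0271]
orientation: [-180.0, -0.0, -176.9]
force: [-0.3, -0.6, 1.6]
opening: 0.0255
gripper_force: 30.0
```

```bash
python3 - <<'E'
from h import *
o=ctrl.get_obs();print(o['tool_pos'],o['orientation'],o['opening'],o['gripper_force'],o['force'])
# camera window: precise from w3/w4/w6 native images: dark ellipse in window
s=1/1.5625
for f,roi in(('w6',(220,330,0,60)),('w4',(370,430,430,510))):
    pass
C=load('w6'); im=cv2.imread('pics/w6.png')
g=lambda p,z:px2w(C,(np.array(p)+.5)*s-.5,z)
# box edges in w6: left edge x~220, right ~403, near bottom edge y~ 76..86
print(g([(219,73),(402,85)],.05).round(4).tolist())
roi=im[0:45,230:400].max(2); 
for r in(2,10,20,30):
    d=np.where(im[r,220:400].max(1)<60)[0]+220; print(r,d.min() if len(d) else None,d.max() if len(d) else None, g([(d.min(),r),(d.max(),r)],.05).round(4).tolist() if len(d) else '')
d=np.argwhere(roi<60);print('lowest',d[:,0].max(),d[d[:,0]==d[:,0].max()].mean(0))
E
```

```text
[0.46873499 0.38939216 0.0271215 ] [-1.79996175e+02 -1.20675186e-03 -1.76912853e+02] 0.025521336084864083 30.000046491622925 [-0.33201462 -0.63320586  1.58968744]
[[0.5758, 0.2721, 0.05], [0.4574, 0.2664, 0.05]]
2 273 348 [[0.543, 0.2271, 0.05], [0.4964, 0.222, 0.05]]
10 279 342 [[0.539, 0.2312, 0.05], [0.4997, 0.227, 0.05]]
20 291 330 [[0.5312, 0.2361, 0.05], [0.5068, 0.2335, 0.05]]
30 None None 
lowest 25 [25.  81.5]
```

Request:
apply_moves(
  targets=[
    {"travel":[0,0,-5],"roll":0,"jaw":0},
    {"travel":[0,0,-15],"roll":0,"jaw":0},
    {"travel":[0,0,-30],"roll":0,"jaw":0},
    {"travel":[0,0,-40],"roll":0,"jaw":0},
    {"travel":[0,0,-40],"roll":0,"jaw":0},
    {"travel":[0,0,-40],"roll":0,"jaw":0},
    {"travel":[0,0,-40],"roll":0,"jaw":0},
    {"travel":[0,0,-20],"roll":0,"jaw":0},
    {"travel":[0,0,0],"roll":0,"jaw":0},
    {"travel":[0,0,0],"roll":0,"jaw":0},
  ],
)

```text
clock: 29.85
tool_pos: [0.4681, 0.389, 0.2563]
orientation: [-180.0, -0.1, -176.9]
force: [0.1, -0.3, -3.7]
opening: 0.0255
gripper_force: 30.0
```

```bash
python3 -c "
from h import *
o=shot('wrist','w8');print(o['tool_pos'],o['orientation'],o['opening'])
C=load('w8');print(w2px(C,[[.52,.209,.05],[.611,.215,.19]])*1.5625)"
```

```text
[0.46812036 0.38904302 0.25630726] [-1.79999128e+02 -6.44128407e-02 -1.76937279e+02] 0.025549154232935252
[[139.19137844 328.82168149]
 [ 40.83414225 591.4734911 ]]
```

View pics/w8.png

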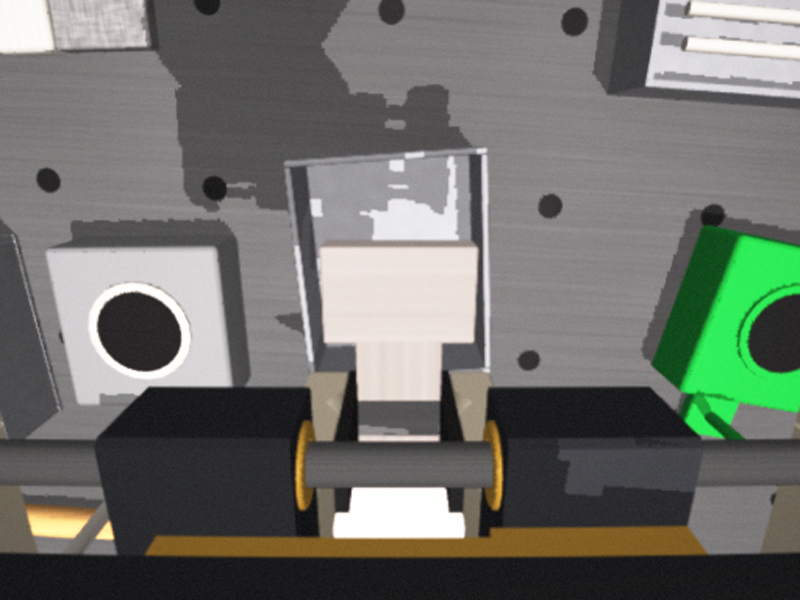

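Window centred near (139,330); the specimen is level in the fingers with its seam at about (399,419).

```bash
python3 - <<'E'
from h import *
C=load('w8'); im=cv2.imread('pics/w8.png'); s=1/1.5625
f=lambda p,z:px2w(C,(np.array(p)+.5)*s-.5,z)
m=(im.max(2)<70).astype(np.uint8); m[:, :80]=0; m[:,205:]=0; m[:270]=0; m[390:]=0
n,l,st,ce=cv2.connectedComponentsWithStats(m); k=1+np.argmax(st[1:,4]); print(st[k],ce[k])
ct=max(cv2.findContours((l==k).astype(np.uint8),0,1)[0],key=len).reshape(-1,2)
w=f(ct,.05)[:,:2].astype(np.float32)*1000; print(cv2.fitEllipse(w))
top=f([(399,419),(322,245),(476,241),(321,342),(476,343)],.2452);print(top.round(4).tolist())
box=f([(50,250),(218,248),(238,388),(77,405)],.05);print('box',box.round(4).tolist(),box.mean(0))
E
```

```text
[  98  293   82   78 4871] [138.80250462 331.39355369]
((522.4255981445312, 208.2855682373047), (57.0628662109375, 57.28227233886719), 160.85804748535156)
[[0.4703, 0.3895, 0.2452], [0.4154, 0.3646, 0.2452], [0.412, 0.4085, 0.2452], [0.4452, 0.3645, 0.2452], [0.4431, 0.4115, 0.2452]]
box [[0.4661, 0.1529, 0.05], [0.4591, 0.2677, 0.05], [0.562, 0.277, 0.05], [0.5829, 0.1557, 0.05]] [0.51754298 0.21332993 0.05      ]
```

```bash
python3 -c "
from h import *
plan([(.471,.36,.2563,-176.9,1,0),(.521,.208,.2563,-176.9,7,0),(.521,.208,.2133,-176.9,4,0)],start=(.4681,.3890,.2563,-176.9))"
```

```text
[{"travel":[-1.3,-29.1,0],"roll":-0,"jaw":0},{"travel":[-6,-22,0],"roll":-0,"jaw":0},{"travel":[-6,-22,0],"roll":-0,"jaw":0},{"travel":[-6,-22,0],"roll":-0,"jaw":0},{"travel":[-6,-22,0],"roll":-0,"jaw":0},{"travel":[-6,-22,0],"roll":-0,"jaw":0},{"travel":[-6,-22,0],"roll":-0,"jaw":0},{"travel":[-5.7,-22.5,0],"roll":-0,"jaw":0},{"travel":[-0,0,11],"roll":-0,"jaw":0},{"travel":[-0,0,10],"roll":-0,"jaw":0}]
[{"travel":[-0,0,11],"roll":-0,"jaw":0},{"travel":[-0,0,11],"roll":-0,"jaw":0}]
```

Request:
apply_moves(
  targets=[
    {"travel":[-1.5,-29,0],"roll":0,"jaw":0},
    {"travel":[-6,-22,0],"roll":0,"jaw":0},
    {"travel":[-6,-22,0],"roll":0,"jaw":0},
    {"travel":[-6,-22,0],"roll":0,"jaw":0},
    {"travel":[-6,-22,0],"roll":0,"jaw":0},
    {"travel":[-6,-22,0],"roll":0,"jaw":0},
    {"travel":[-6,-22,0],"roll":0,"jaw":0},
    {"travel":[-5.5,-22.5,0],"roll":0,"jaw":0},
    {"travel":[0,0,11],"roll":0,"jaw":0},
    {"travel":[0,0,11],"roll":0,"jaw":0},
  ],
)

```text
clock: 30.9
tool_pos: [0.521, 0.2078, 0.2329]
orientation: [-179.9, -0.1, -177.0]
force: [0.5, -0.2, -3.6]
opening: 0.0255
gripper_force: 30.0
```

Request:
apply_moves(
  targets=[
    {"travel":[0,0,11],"roll":0,"jaw":0},
    {"travel":[0,0,10],"roll":0,"jaw":0},
    {"travel":[0,0,0],"roll":0,"jaw":0},
    {"travel":[0,0,0],"roll":0,"jaw":0},
    {"travel":[0,0,0],"roll":0,"jaw":0},
  ],
)

```text
clock: 31.4
tool_pos: [0.5218, 0.209, 0.2146]
orientation: [180.0, 0.0, -176.9]
force: [-0.5, 0.6, -2.8]
opening: 0.0255
gripper_force: 30.0
```

```bash
python3 -c "
from h import *
o=shot('scene','s2');print(o['tool_pos'],o['orientation'],o['opening'],go(o,[.521,.208,.2131]))
S=cam('scene')
im=cv2.imread('pics/s2.png')[200:400,330:530]
cv2.imwrite('pics/c2.png',cv2.resize(im,(800,800),interpolation=cv2.INTER_CUBIC)[:600])
z=.19;print((w2px(S,[[.522,.208,.19],[.577,.211,.19],[.522,.208,.202],[.577,.211,.202],[.611,.214,.19]])*1.5625-[330,200])*4)"
```

```text
[0.52182266 0.20897707 0.21455763] [ 1.79979518e+02  4.58135273e-02 -1.76886526e+02] 0.025541306697087745 [ 0.9 -0.9  1.5]
[[456.04832375 350.89310563]
 [458.60786011 425.95660601]
 [456.64340147 331.75144985]
 [459.24110785 406.64287551]
 [462.74265997 474.78906962]]
```

View pics/c2.png

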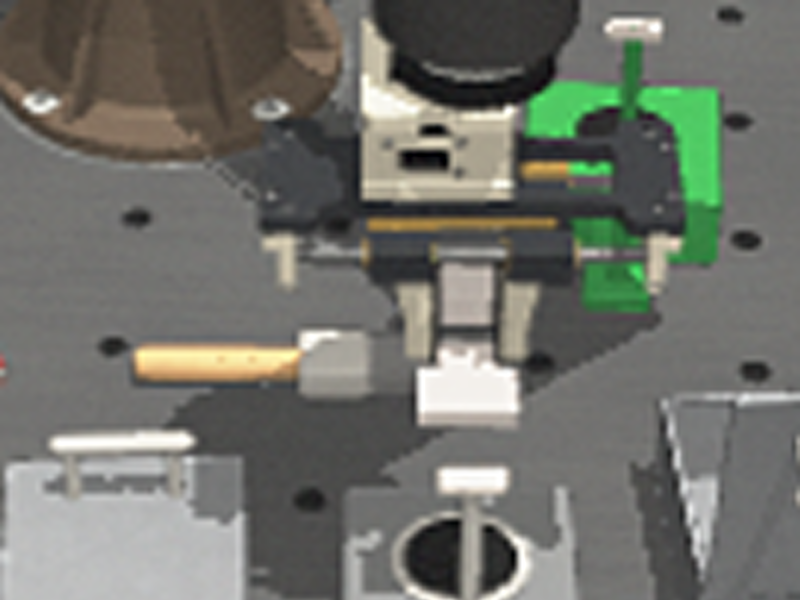

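The specimen hangs level in line with the post; its lower edge is at row 426, as predicted. I'll trim about 1 mm and hold.

Request:
apply_moves(
  targets=[
    {"travel":[0.5,-0.7,1.3],"roll":0,"jaw":0},
    {"travel":[0,0,0],"roll":0,"jaw":0},
    {"travel":[0,0,0],"roll":0,"jaw":0},
    {"travel":[0,0,0],"roll":0,"jaw":0},
    {"travel":[0,0,0],"roll":0,"jaw":0},
    {"travel":[0,0,0],"roll":0,"jaw":0},
    {"travel":[0,0,0],"roll":0,"jaw":0},
    {"travel":[0,0,0],"roll":0,"jaw":0},
    {"travel":[0,0,0],"roll":0,"jaw":0},
    {"travel":[0,0,0],"roll":0,"jaw":0},
  ],
)

```text
clock: 32.45
tool_pos: [0.5211, 0.2078, 0.2128]
orientation: [-180.0, -0.0, -176.9]
force: [0.3, 0.2, -2.3]
opening: 0.0256
gripper_force: 30.0
```

Request:
apply_moves(
  targets=[
    {"travel":[0,0,0],"roll":0,"jaw":0},
    {"travel":[0,0,0],"roll":0,"jaw":0},
    {"travel":[0,0,0],"roll":0,"jaw":0},
    {"travel":[0,0,0],"roll":0,"jaw":0},
    {"travel":[0,0,0],"roll":0,"jaw":0},
    {"travel":[0,0,0],"roll":0,"jaw":0},
    {"travel":[0,0,0],"roll":0,"jaw":0},
    {"travel":[0,0,0],"roll":0,"jaw":0},
    {"travel":[0,0,0],"roll":0,"jaw":0},
    {"travel":[0,0,0],"roll":0,"jaw":0},
  ],
)

```text
clock: 33.45
tool_pos: [0.5211, 0.2078, 0.2128]
orientation: [180.0, -0.0, -176.9]
force: [-0.6, -0.6, -2.6]
opening: 0.0259
gripper_force: 30.0
```

Request:
apply_moves(
  targets=[
    {"travel":[0,0,0],"roll":0,"jaw":0},
    {"travel":[0,0,0],"roll":0,"jaw":0},
    {"travel":[0,0,0],"roll":0,"jaw":0},
    {"travel":[0,0,0],"roll":0,"jaw":0},
    {"travel":[0,0,0],"roll":0,"jaw":0},
    {"travel":[0,0,0],"roll":0,"jaw":0},
    {"travel":[0,0,0],"roll":0,"jaw":0},
    {"travel":[0,0,0],"roll":0,"jaw":0},
    {"travel":[0,0,0],"roll":0,"jaw":0},
    {"travel":[0,0,0],"roll":0,"jaw":0},
  ],
)

```text
clock: 34.45
tool_pos: [0.5211, 0.2078, 0.2128]
orientation: [-180.0, -0.0, -176.9]
force: [0.2, -0.1, -3.4]
opening: 0.0256
gripper_force: 30.0
```

```bash
python3 -c "
from h import *
plan([(.5211,.2078,.2563,-176.9,2,0),(.4655,.3852,.2563,-173.4,8,0)],start=(.5211,.2078,.2128,-176.9))"
```

```text
[{"travel":[0,0,-22],"roll":-0,"jaw":0},{"travel":[0,0,-21.5],"roll":-0,"jaw":0},{"travel":[6,23,0],"roll":-0.4,"jaw":0},{"travel":[5,22,0],"roll":-0.5,"jaw":0},{"travel":[6,23,0],"roll":-0.4,"jaw":0},{"travel":[5,22,0],"roll":-0.4,"jaw":0},{"travel":[5,23,0],"roll":-0.5,"jaw":0},{"travel":[5,23,0],"roll":-0.4,"jaw":0},{"travel":[5,22,0],"roll":-0.5,"jaw":0},{"travel":[4.1,23.3,0],"roll":-0.4,"jaw":0}]
```

Request:
apply_moves(
  targets=[
    {"travel":[0,0,-22],"roll":0,"jaw":0},
    {"travel":[0,0,-22],"roll":0,"jaw":0},
    {"travel":[6,23,0],"roll":-0.5,"jaw":0},
    {"travel":[5,22,0],"roll":-0.5,"jaw":0},
    {"travel":[6,23,0],"roll":-0.5,"jaw":0},
    {"travel":[5,22,0],"roll":-0.5,"jaw":0},
    {"travel":[5,23,0],"roll":-0.5,"jaw":0},
    {"travel":[5,23,0],"roll":-0.5,"jaw":0},
    {"travel":[5,22,0],"roll":-0.5,"jaw":0},
    {"travel":[4,23,0],"roll":0,"jaw":0},
  ],
)

```text
clock: 35.45
tool_pos: [0.4645, 0.3855, 0.2568]
orientation: [-180.0, -0.0, -173.4]
force: [-0.7, 0.1, -3.7]
opening: 0.0257
gripper_force: 30.0
```

Request:
apply_moves(
  targets=[
    {"travel":[0,0,0],"roll":0,"jaw":0},
    {"travel":[0,0,0],"roll":0,"jaw":0},
  ],
)

```text
clock: 35.65
tool_pos: [0.4647, 0.385, 0.2564]
orientation: [-180.0, -0.0, -173.4]
force: [-0.4, -0.5, -3.2]
opening: 0.0262
gripper_force: 30.0
```

```bash
python3 -c "
from h import *
o=ctrl.get_obs();print(o['tool_pos'],o['orientation'],o['opening'],go(o,[.4655,.3852,.0275]))"
```

```text
[0.46468777 0.38495247 0.25643259] [-1.79968124e+02 -2.67222177e-02 -1.73360106e+02] 0.02617829316033274 [ -0.9   0.3 228.9]
```

Request:
apply_moves(
  targets=[
    {"travel":[0,0,30],"roll":0,"jaw":0},
    {"travel":[0,0,40],"roll":0,"jaw":0},
    {"travel":[0,0,40],"roll":0,"jaw":0},
    {"travel":[0,0,40],"roll":0,"jaw":0},
    {"travel":[0,0,35],"roll":0,"jaw":0},
    {"travel":[0,0,25],"roll":0,"jaw":0},
    {"travel":[0,0,10],"roll":0,"jaw":0},
    {"travel":[0,0,5],"roll":0,"jaw":0},
    {"travel":[0,0,2],"roll":0,"jaw":0},
    {"travel":[0,0,0],"roll":0,"jaw":0},
  ],
)

```text
clock: 36.65
tool_pos: [0.4656, 0.3853, 0.0309]
orientation: [179.9, 0.1, -173.4]
force: [0.7, -0.4, -2.9]
opening: 0.0259
gripper_force: 30.0
```

Request:
apply_moves(
  targets=[
    {"travel":[0,0,1],"roll":0,"jaw":0},
    {"travel":[0,0,0.8],"roll":0,"jaw":0},
    {"travel":[0,0,0],"roll":0,"jaw":0},
    {"travel":[0,0,0],"roll":0,"jaw":0},
  ],
)

```text
clock: 37.05
tool_pos: [0.465, 0.3849, 0.0283]
orientation: [180.0, 0.0, -173.4]
force: [0.3, -0.6, -3.2]
opening: 0.0254
gripper_force: 30.0
```

Request:
apply_moves(
  targets=[
    {"travel":[0,0,0.7],"roll":0,"jaw":0},
    {"travel":[0,0,0.5],"roll":0,"jaw":0},
    {"travel":[0,0,0],"roll":0,"jaw":0},
    {"travel":[0,0,0],"roll":0,"jaw":0},
  ],
)

```text
clock: 37.45
tool_pos: [0.465, 0.3848, 0.0271]
orientation: [180.0, 0.0, -173.4]
force: [-1.6, -0.5, 2.0]
opening: 0.0256
gripper_force: 30.0
```

Request:
apply_moves(
  targets=[
    {"travel":[0,0,0],"roll":0,"jaw":46},
    {"travel":[0,0,0],"roll":0,"jaw":46},
    {"travel":[0,0,0],"roll":0,"jaw":46},
    {"travel":[0,0,-15],"roll":0,"jaw":46},
    {"travel":[0,0,-35],"roll":0,"jaw":46},
    {"travel":[0,0,-45],"roll":0,"jaw":46},
    {"travel":[0,0,-45],"roll":0,"jaw":46},
    {"travel":[0,0,-45],"roll":0,"jaw":46},
    {"travel":[0,0,-45],"roll":0,"jaw":46},
    {"travel":[0,0,-10],"roll":0,"jaw":46},
  ],
)

```text
clock: 38.45
tool_pos: [0.4667, 0.3862, 0.2732]
orientation: [179.7, 0.4, -173.4]
force: [0.3, 0.4, 0.1]
opening: 0.0459
gripper_force: 0.0
```

```bash
python3 -c "
from h import *
o=ctrl.get_obs();print(o['tool_pos'],o['orientation'],o['opening'],o['clock'])
plan([(.54,-.31,.265,162,19,60)])
shot('top','t2'); shot('wrist','w9')"
```

```text
[0.4667258  0.38623153 0.27316421] [ 179.65008199    0.40792512 -173.38496966] 0.045904850364884876 38.45
[{"travel":[0,-37,0],"roll":1.3,"jaw":60},{"travel":[-0,-37,1],"roll":1.3,"jaw":60},{"travel":[-1,-37,0],"roll":1.3,"jaw":60},{"travel":[-2,-36,1],"roll":1.3,"jaw":60},{"travel":[-3,-37,0],"roll":1.3,"jaw":60},{"travel":[-4,-37,1],"roll":1.3,"jaw":60},{"travel":[-5,-36,0],"roll":1.3,"jaw":60},{"travel":[-5,-37,0],"roll":1.3,"jaw":60},{"travel":[-6,-36,1],"roll":1.3,"jaw":60},{"travel":[-8,-36,0],"roll":1.3,"jaw":60}]
[{"travel":[-7,-36,1],"roll":1.3,"jaw":60},{"travel":[-9,-36,0],"roll":1.2,"jaw":60},{"travel":[-10,-35,1],"roll":1.3,"jaw":60},{"travel":[-10,-36,0],"roll":1.3,"jaw":60},{"travel":[-11,-35,0],"roll":1.3,"jaw":60},{"travel":[-12,-35,1],"roll":1.3,"jaw":60},{"travel":[-13,-35,0],"roll":1.3,"jaw":60},{"travel":[-13,-34,1],"roll":1.3,"jaw":60},{"travel":[-14.2,-33.8,0.2],"roll":1.3,"jaw":60}]
```

View pics/w9.png

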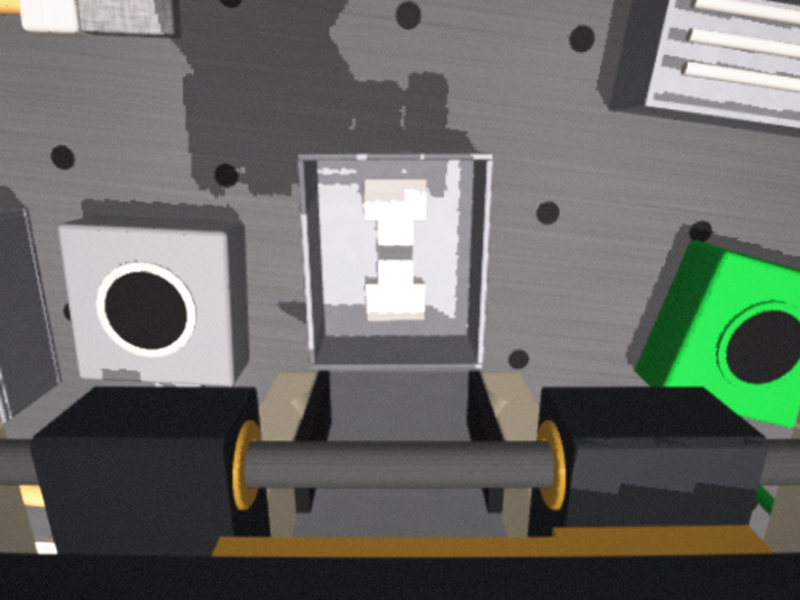

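The specimen lies flat, centred in its tin at (395,250), aligned with the walls. Next, the bars.

Request:
apply_moves(
  targets=[
    {"travel":[0,-37,0],"roll":1.3,"jaw":60},
    {"travel":[0,-37,1],"roll":1.3,"jaw":60},
    {"travel":[-1,-37,0],"roll":1.3,"jaw":60},
    {"travel":[-2,-36,0],"roll":1.3,"jaw":60},
    {"travel":[-3,-37,0],"roll":1.3,"jaw":60},
    {"travel":[-4,-37,0],"roll":1.3,"jaw":60},
    {"travel":[-5,-36,0],"roll":1.3,"jaw":60},
    {"travel":[-5,-37,0],"roll":1.3,"jaw":60},
    {"travel":[-6,-36,1],"roll":1.3,"jaw":60},
    {"travel":[-8,-36,0],"roll":1.3,"jaw":60},
  ],
)

```text
clock: 39.55
tool_pos: [0.5029, 0.0167, 0.2631]
orientation: [-180.0, -0.1, 173.5]
force: [1.0, 0.4, -0.0]
opening: 0.0603
gripper_force: 0.0
```

Request:
apply_moves(
  targets=[
    {"travel":[-7,-36,1],"roll":1.3,"jaw":60},
    {"travel":[-9,-36,0],"roll":1.3,"jaw":60},
    {"travel":[-10,-35,1],"roll":1.3,"jaw":60},
    {"travel":[-10,-36,0],"roll":1.3,"jaw":60},
    {"travel":[-11,-35,0],"roll":1.3,"jaw":60},
    {"travel":[-12,-35,1],"roll":1.3,"jaw":60},
    {"travel":[-13,-35,0],"roll":1.3,"jaw":60},
    {"travel":[-13,-34,1],"roll":1.3,"jaw":60},
    {"travel":[-14,-34,0],"roll":1.3,"jaw":60},
    {"travel":[0,0,0],"roll":0,"jaw":60},
  ],
)

```text
clock: 40.55
tool_pos: [0.5364, -0.315, 0.2577]
orientation: [-180.0, -0.2, 161.6]
force: [0.0, -0.1, -1.1]
opening: 0.06
gripper_force: 0.0
```

```bash
cat >> h.py <<'E'
def bars(name='wrist',f=None,z=.012,verbose=1):
    "bright bars -> centre, yaw (long axis) on plane z; merges two halves across the seam by closing"
    o=ctrl.get_obs(); C=cam(name,o); im=ctrl.snapshot(name)
    m=(im.min(2)>195).astype(np.uint8)
    X=np.arange(.38,.78,.0005);Y=np.arange(-.6,.62,.0005)
    # rectify to the plane z
    P=np.stack(np.meshgrid(X,Y,indexing='ij'),-1).reshape(-1,2); uv=w2px(C,np.c_[P,np.full(len(P),z)]).astype(np.float32).reshape(len(X),len(Y),2)
    r=cv2.remap(m*255,uv[...,0],uv[...,1],cv2.INTER_LINEAR)
    r=cv2.morphologyEx((r>127).astype(np.uint8),cv2.MORPH_CLOSE,np.ones((33,33)))
    n,l,st,ce=cv2.connectedComponentsWithStats(r); res=[]
    for k in range(1,n):
        a=st[k,4]*.25
        if 2500<a<6000:
            p=np.argwhere(l==k).astype(np.float32); (c,(w,h),ang)=cv2.minAreaRect(p)
            b=cv2.boxPoints((c,(w,h),ang)); e=[b[1]-b[0],b[2]-b[1]]; e=max(e,key=np.linalg.norm)
            yaw=np.degrees(np.arctan2(e[1],e[0])); yaw=(yaw+90)%180-90
            print('bar?',np.round([X[0]+c[0]*.0005,Y[0]+c[1]*.0005],4),'size',round(w/2),round(h/2),'yaw',round(yaw,1),'area',a)
    return o
E
python3 -c "
from h import *
o=bars();print(o['tool_pos'],o['orientation'],o['joint_pos'][5]);shot('wrist','w10');bars('top')"
```

```text
bar? [ 0.5014 -0.4172] size 41 101 yaw -21.8 area 3892.75
bar? [ 0.5554 -0.275 ] size 41 101 yaw -18.4 area 4038.0
[ 0.53636297 -0.31499221  0.25771648] [-179.96424461   -0.22941825  161.63923338] -95.90772400975541
bar? [0.464 0.388] size 108 50 yaw 5.3 area 3498.75
```

```bash
python3 -c "
from h import *
o=ctrl.get_obs();print(go(o,[.555,-.275,.029]))
a=cv2.resize(cv2.imread('pics/t2.png'),None,fx=1,fy=1)[60:600,100:760];cv2.imwrite('pics/c3.png',a)"
```

```text
[ -6.8  40.4 230. ]
```

View pics/c3.png

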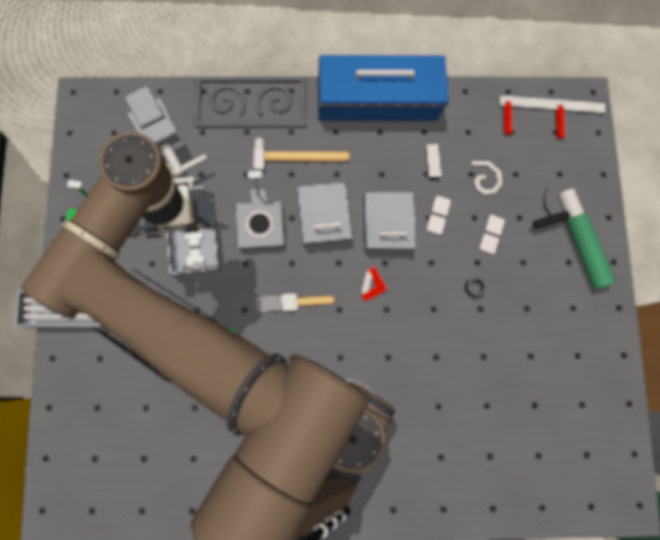

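Only two bars are on the table, at (439,214) and (492,233), and the other tins are shut. Descending on bar 1.

Request:
apply_moves(
  targets=[
    {"travel":[-3,20,0],"roll":0,"jaw":60},
    {"travel":[-4,20,20],"roll":0,"jaw":60},
    {"travel":[0,0,40],"roll":0,"jaw":60},
    {"travel":[0,0,40],"roll":0,"jaw":60},
    {"travel":[0,0,40],"roll":0,"jaw":60},
    {"travel":[0,0,35],"roll":0,"jaw":60},
    {"travel":[0,0,25],"roll":0,"jaw":60},
    {"travel":[0,0,15],"roll":0,"jaw":60},
    {"travel":[0,0,0],"roll":0,"jaw":60},
    {"travel":[0,0,0],"roll":0,"jaw":60},
  ],
)

```text
clock: 41.7
tool_pos: [0.5564, -0.2751, 0.046]
orientation: [-180.0, -0.0, 162.0]
force: [-0.4, -0.3, 0.3]
opening: 0.0603
gripper_force: 0.0
```

```bash
python3 -c "
from h import *
o=ctrl.get_obs();print(o['tool_pos'],o['orientation'],o['force'],go(o,[.555,-.275,.029]))"
```

```text
[ 0.55642999 -0.27505544  0.04602533] [-1.79988600e+02 -1.78733711e-02  1.61967050e+02] [-0.36760306 -0.26659176  0.2548539 ] [ 1.4 -0.4 17. ]
```

Request:
apply_moves(
  targets=[
    {"travel":[1,0,7],"roll":0,"jaw":60},
    {"travel":[0,0,6],"roll":0,"jaw":60},
    {"travel":[0,0,3.5],"roll":0,"jaw":60},
    {"travel":[0,0,0],"roll":0,"jaw":60},
    {"travel":[0,0,0],"roll":0,"jaw":60},
  ],
)

```text
clock: 42.2
tool_pos: [0.5553, -0.2756, 0.0293]
orientation: [-180.0, 0.0, 161.9]
force: [-0.4, -0.7, 0.1]
opening: 0.0601
gripper_force: 0.0
```

Request:
apply_moves(
  targets=[
    {"travel":[0,0,0],"roll":0,"jaw":20},
    {"travel":[0,0,0],"roll":0,"jaw":20},
    {"travel":[0,0,0],"roll":0,"jaw":20},
    {"travel":[0,0,0],"roll":0,"jaw":20},
    {"travel":[0,0,0],"roll":0,"jaw":20},
  ],
)

```text
clock: 42.7
tool_pos: [0.5554, -0.2756, 0.0294]
orientation: [180.0, 0.0, 161.9]
force: [-0.3, 0.7, 1.3]
opening: 0.0395
gripper_force: 30.0
```

Request:
apply_moves(
  targets=[
    {"travel":[0,0,-5],"roll":0,"jaw":20},
    {"travel":[0,0,-15],"roll":0,"jaw":20},
    {"travel":[0,0,-35],"roll":0,"jaw":20},
    {"travel":[0,0,-45],"roll":0,"jaw":20},
    {"travel":[0,0,-45],"roll":0,"jaw":20},
    {"travel":[0,0,-45],"roll":0,"jaw":20},
    {"travel":[0,0,-40],"roll":0,"jaw":20},
    {"travel":[0,0,-5],"roll":0,"jaw":20},
    {"travel":[0,0,0],"roll":0,"jaw":20},
  ],
)

```text
clock: 43.6
tool_pos: [0.5555, -0.2755, 0.2657]
orientation: [180.0, 0.2, 161.9]
force: [1.1, 0.4, -3.3]
opening: 0.0395
gripper_force: 30.0
```

```bash
python3 -c "
from h import *
o=ctrl.get_obs();print(o['tool_pos'],o['orientation'],o['opening'],o['force'])
plan([(.466,.3853,.2643,-173.4,19,20)])"
```

```text
[ 0.55554992 -0.27546556  0.26574111] [1.79953617e+02 1.53967380e-01 1.61875392e+02] 0.039502922971817164 [ 1.11367114  0.35224893 -3.32718926]
[{"travel":[15,32,0],"roll":-1.3,"jaw":20},{"travel":[15,32,0],"roll":-1.3,"jaw":20},{"travel":[14,32,0],"roll":-1.3,"jaw":20},{"travel":[13,32,0],"roll":-1.3,"jaw":20},{"travel":[12,33,0],"roll":-1.3,"jaw":20},{"travel":[12,33,0],"roll":-1.3,"jaw":20},{"travel":[11,34,1],"roll":-1.3,"jaw":20},{"travel":[10,33,-0],"roll":-1.3,"jaw":20},{"travel":[9,34,-0],"roll":-1.3,"jaw":20},{"travel":[9,34,-0],"roll":-1.3,"jaw":20}]
[{"travel":[8,34,-0],"roll":-1.3,"jaw":20},{"travel":[7,35,-0],"roll":-1.3,"jaw":20},{"travel":[6,34,-0],"roll":-1.3,"jaw":20},{"travel":[5,35,0],"roll":-1.3,"jaw":20},{"travel":[5,35,0],"roll":-1.3,"jaw":20},{"travel":[4,35,0],"roll":-1.3,"jaw":20},{"travel":[3,34,0],"roll":-1.3,"jaw":20},{"travel":[2,36,0],"roll":-1.3,"jaw":20},{"travel":[1.7,34.6,0.4],"roll":-1.3,"jaw":20}]
```

Request:
apply_moves(
  targets=[
    {"travel":[15,32,0],"roll":-1.3,"jaw":20},
    {"travel":[15,32,0],"roll":-1.3,"jaw":20},
    {"travel":[14,32,0],"roll":-1.3,"jaw":20},
    {"travel":[13,32,0],"roll":-1.3,"jaw":20},
    {"travel":[12,33,0],"roll":-1.3,"jaw":20},
    {"travel":[12,33,0],"roll":-1.3,"jaw":20},
    {"travel":[11,34,0],"roll":-1.3,"jaw":20},
    {"travel":[10,33,0],"roll":-1.3,"jaw":20},
    {"travel":[9,34,0],"roll":-1.3,"jaw":20},
    {"travel":[9,34,0],"roll":-1.3,"jaw":20},
  ],
)

```text
clock: 44.6
tool_pos: [0.5064, 0.0732, 0.2622]
orientation: [-179.9, -0.2, 174.9]
force: [0.7, 0.7, -2.2]
opening: 0.0392
gripper_force: 30.0
```

Request:
apply_moves(
  targets=[
    {"travel":[8,34,0],"roll":-1.3,"jaw":20},
    {"travel":[7,35,0],"roll":-1.3,"jaw":20},
    {"travel":[6,34,0],"roll":-1.3,"jaw":20},
    {"travel":[5,35,0],"roll":-1.3,"jaw":20},
    {"travel":[5,35,0],"roll":-1.3,"jaw":20},
    {"travel":[4,35,0],"roll":-1.3,"jaw":20},
    {"travel":[3,34,0],"roll":-1.3,"jaw":20},
    {"travel":[2,36,0],"roll":-1.3,"jaw":20},
    {"travel":[2,34,0],"roll":-1.3,"jaw":20},
    {"travel":[0,0,0],"roll":0,"jaw":20},
  ],
)

```text
clock: 45.6
tool_pos: [0.464, 0.3874, 0.261]
orientation: [-179.9, -0.2, -173.2]
force: [-0.3, -0.4, -2.7]
opening: 0.0393
gripper_force: 30.0
```

```bash
python3 -c "
from h import *
o=ctrl.get_obs();print(o['tool_pos'],o['orientation'],o['opening'],go(o,[.466,.3853,.0454]))
shot('wrist','w11')"
```

```text
[0.46403624 0.38738901 0.26103929] [-1.79854184e+02 -1.78717509e-01 -1.73233721e+02] 0.03926211438051516 [ -2.4  -1.8 215.6]
```

Request:
apply_moves(
  targets=[
    {"travel":[-1,-1,10],"roll":0,"jaw":20},
    {"travel":[-1,0,40],"roll":0,"jaw":20},
    {"travel":[0,0,40],"roll":0,"jaw":20},
    {"travel":[0,0,40],"roll":0,"jaw":20},
    {"travel":[0,0,40],"roll":0,"jaw":20},
    {"travel":[0,0,25],"roll":0,"jaw":20},
    {"travel":[0,0,14],"roll":0,"jaw":20},
    {"travel":[0,0,0],"roll":0,"jaw":20},
    {"travel":[0,0,0],"roll":0,"jaw":20},
  ],
)

```text
clock: 46.55
tool_pos: [0.4681, 0.3838, 0.0559]
orientation: [180.0, 0.0, -173.4]
force: [-0.4, 0.3, -2.1]
opening: 0.0399
gripper_force: 30.0
```

```bash
python3 -c "
from h import *
o=ctrl.get_obs();print(o['tool_pos'],o['orientation'],o['opening'],o['force'],go(o,[.466,.3853,.0454]))"
```

```text
[0.46807424 0.38376321 0.05592874] [ 1.79985334e+02  3.57018172e-02 -1.73432552e+02] 0.039919414494122306 [-0.38612938  0.3102686  -2.0669363 ] [ 1.9  1.8 10.5]
```

Request:
apply_moves(
  targets=[
    {"travel":[2,1.5,4],"roll":0,"jaw":20},
    {"travel":[0,0,3],"roll":0,"jaw":20},
    {"travel":[0,0,2],"roll":0,"jaw":20},
    {"travel":[0,0,1],"roll":0,"jaw":20},
    {"travel":[0,0,0],"roll":0,"jaw":20},
    {"travel":[0,0,0],"roll":0,"jaw":20},
  ],
)

```text
clock: 47.15
tool_pos: [0.4654, 0.3852, 0.0454]
orientation: [180.0, 0.0, -173.4]
force: [-1.0, -0.4, -1.2]
opening: 0.0397
gripper_force: 30.0
```

Request:
apply_moves(
  targets=[
    {"travel":[0,0,0.7],"roll":0,"jaw":20},
    {"travel":[0,0,0],"roll":0,"jaw":20},
    {"travel":[0,0,0],"roll":0,"jaw":20},
  ],
)

```text
clock: 47.45
tool_pos: [0.4654, 0.3852, 0.0454]
orientation: [180.0, 0.0, -173.4]
force: [-2.3, -1.1, 5.4]
opening: 0.0393
gripper_force: 30.0
```

Request:
apply_moves(
  targets=[
    {"travel":[0,0,0],"roll":0,"jaw":58},
    {"travel":[0,0,0],"roll":0,"jaw":58},
    {"travel":[0,0,0],"roll":0,"jaw":58},
    {"travel":[0,0,-15],"roll":0,"jaw":58},
    {"travel":[0,0,-35],"roll":0,"jaw":58},
    {"travel":[0,0,-45],"roll":0,"jaw":58},
    {"travel":[0,0,-45],"roll":0,"jaw":58},
    {"travel":[0,0,-45],"roll":0,"jaw":58},
    {"travel":[0,0,-35],"roll":0,"jaw":58},
    {"travel":[0,0,0],"roll":0,"jaw":58},
  ],
)

```text
clock: 48.45
tool_pos: [0.4673, 0.3868, 0.2708]
orientation: [179.6, 0.4, -173.4]
force: [0.8, -0.2, 0.3]
opening: 0.0579
gripper_force: 0.0
```

```bash
python3 -c "
from h import *
o=bars('wrist',z=.028);print(o['tool_pos'],o['orientation'],o['opening'],o['clock'])
plan([(.505,-.41,.265,158.2,20,60)])"
```

```text
[0.4672557  0.38682776 0.27082216] [ 179.62637161    0.42823141 -173.38330739] 0.05793284781672817 48.45
[{"travel":[3,-40,0],"roll":1.4,"jaw":60},{"travel":[1,-40,0],"roll":1.4,"jaw":60},{"travel":[1,-39,0],"roll":1.5,"jaw":60},{"travel":[-0,-40,1],"roll":1.4,"jaw":60},{"travel":[-2,-40,-0],"roll":1.4,"jaw":60},{"travel":[-2,-40,-0],"roll":1.4,"jaw":60},{"travel":[-3,-40,-0],"roll":1.4,"jaw":60},{"travel":[-4,-39,0],"roll":1.5,"jaw":60},{"travel":[-6,-40,0],"roll":1.4,"jaw":60},{"travel":[-6,-39,0],"roll":1.4,"jaw":60}]
[{"travel":[-7,-39,0],"roll":1.4,"jaw":60},{"travel":[-8,-39,1],"roll":1.4,"jaw":60},{"travel":[-9,-39,-0],"roll":1.5,"jaw":60},{"travel":[-11,-39,-0],"roll":1.4,"jaw":60},{"travel":[-11,-38,-0],"roll":1.4,"jaw":60},{"travel":[-12,-38,0],"roll":1.4,"jaw":60},{"travel":[-12,-38,0],"roll":1.4,"jaw":60},{"travel":[-14,-37,0],"roll":1.4,"jaw":60},{"travel":[-15,-37,0],"roll":1.5,"jaw":60},{"travel":[-15.7,-36.6,0.6],"roll":1.4,"jaw":60}]
```

Request:
apply_moves(
  targets=[
    {"travel":[3,-40,0],"roll":1.4,"jaw":60},
    {"travel":[1,-40,0],"roll":1.4,"jaw":60},
    {"travel":[1,-39,0],"roll":1.5,"jaw":60},
    {"travel":[0,-40,0],"roll":1.4,"jaw":60},
    {"travel":[-2,-40,0],"roll":1.4,"jaw":60},
    {"travel":[-2,-40,0],"roll":1.4,"jaw":60},
    {"travel":[-3,-40,0],"roll":1.4,"jaw":60},
    {"travel":[-4,-39,0],"roll":1.5,"jaw":60},
    {"travel":[-6,-40,0],"roll":1.4,"jaw":60},
    {"travel":[-6,-39,0],"roll":1.4,"jaw":60},
  ],
)

```text
clock: 49.5
tool_pos: [0.4841, -0.0146, 0.2635]
orientation: [-180.0, -0.1, 172.3]
force: [0.7, -1.0, -0.1]
opening: 0.0596
gripper_force: 0.0
```

Request:
apply_moves(
  targets=[
    {"travel":[-7,-39,0],"roll":1.4,"jaw":60},
    {"travel":[-8,-39,0],"roll":1.4,"jaw":60},
    {"travel":[-9,-39,0],"roll":1.5,"jaw":60},
    {"travel":[-11,-39,0],"roll":1.4,"jaw":60},
    {"travel":[-11,-38,0],"roll":1.4,"jaw":60},
    {"travel":[-12,-38,0],"roll":1.4,"jaw":60},
    {"travel":[-12,-38,0],"roll":1.4,"jaw":60},
    {"travel":[-14,-37,0],"roll":1.4,"jaw":60},
    {"travel":[-15,-37,0],"roll":1.5,"jaw":60},
    {"travel":[-15,-37,0],"roll":1.4,"jaw":60},
  ],
)

```text
clock: 50.5
tool_pos: [0.5028, -0.4125, 0.2628]
orientation: [180.0, -0.1, 158.1]
force: [1.2, 1.1, -0.0]
opening: 0.06
gripper_force: 0.0
```

Request:
apply_moves(
  targets=[
    {"travel":[0,0,0],"roll":0,"jaw":60},
    {"travel":[0,0,0],"roll":0,"jaw":60},
  ],
)

```text
clock: 50.7
tool_pos: [0.5024, -0.4117, 0.2623]
orientation: [180.0, -0.2, 158.1]
force: [0.1, 0.2, 0.0]
opening: 0.0599
gripper_force: 0.0
```

```bash
python3 -c "
from h import *
o=bars();print(o['tool_pos'],o['orientation'],go(o,[.5014,-.4172,.027]))"
```

```text
bar? [ 0.5015 -0.4171] size 41 100 yaw -21.8 area 3968.25
[ 0.502444   -0.41170451  0.26230887] [179.9739555   -0.18376167 158.06287336] [ -1.8  -5.6 235.3]
```

Request:
apply_moves(
  targets=[
    {"travel":[-1.5,-5,10],"roll":0,"jaw":60},
    {"travel":[0,0,40],"roll":0,"jaw":60},
    {"travel":[0,0,40],"roll":0,"jaw":60},
    {"travel":[0,0,40],"roll":0,"jaw":60},
    {"travel":[0,0,40],"roll":0,"jaw":60},
    {"travel":[0,0,30],"roll":0,"jaw":60},
    {"travel":[0,0,15],"roll":0,"jaw":60},
    {"travel":[0,0,8],"roll":0,"jaw":60},
    {"travel":[0,0,0],"roll":0,"jaw":60},
    {"travel":[0,0,0],"roll":0,"jaw":60},
  ],
)

```text
clock: 51.75
tool_pos: [0.5038, -0.4166, 0.043]
orientation: [-180.0, 0.1, 158.2]
force: [-0.2, -0.8, 0.0]
opening: 0.0601
gripper_force: 0.0
```

```bash
python3 -c "
from h import *
o=ctrl.get_obs();print(o['tool_pos'],o['orientation'],o['force'],go(o,[.5015,-.4172,.027]))"
```

```text
[ 0.50379936 -0.41658737  0.04301479] [-1.79981071e+02  1.24693393e-01  1.58219372e+02] [-0.18041104 -0.83257813  0.02654391] [ 1.9 -1.4 16. ]
```

Request:
apply_moves(
  targets=[
    {"travel":[1.5,-1,7],"roll":0,"jaw":60},
    {"travel":[0,0,6],"roll":0,"jaw":60},
    {"travel":[0,0,2.5],"roll":0,"jaw":60},
    {"travel":[0,0,0],"roll":0,"jaw":60},
    {"travel":[0,0,0],"roll":0,"jaw":20},
    {"travel":[0,0,0],"roll":0,"jaw":20},
    {"travel":[0,0,0],"roll":0,"jaw":20},
    {"travel":[0,0,0],"roll":0,"jaw":20},
    {"travel":[0,0,0],"roll":0,"jaw":20},
  ],
)

```text
clock: 52.65
tool_pos: [0.5012, -0.4167, 0.0262]
orientation: [-180.0, 0.0, 158.2]
force: [-1.0, 1.2, 0.0]
opening: 0.0395
gripper_force: 30.0
```

Request:
apply_moves(
  targets=[
    {"travel":[0,0,-5],"roll":0,"jaw":20},
    {"travel":[0,0,-15],"roll":0,"jaw":20},
    {"travel":[0,0,-35],"roll":0,"jaw":20},
    {"travel":[0,0,-45],"roll":0,"jaw":20},
    {"travel":[0,0,-45],"roll":0,"jaw":20},
    {"travel":[0,0,-45],"roll":0,"jaw":20},
    {"travel":[0,0,-40],"roll":0,"jaw":20},
    {"travel":[0,0,-7],"roll":0,"jaw":20},
    {"travel":[0,0,0],"roll":0,"jaw":20},
    {"travel":[0,0,0],"roll":0,"jaw":20},
  ],
)

```text
clock: 53.65
tool_pos: [0.5003, -0.416, 0.2619]
orientation: [179.9, -0.1, 158.2]
force: [-0.9, 0.1, -4.2]
opening: 0.0397
gripper_force: 30.0
```

```bash
python3 -c "
from h import *
o=ctrl.get_obs();print(o['tool_pos'],o['orientation'],o['opening'],o['force'])
plan([(.466,.3853,.264,-173.4,20,20)])"
```

```text
[ 0.50032132 -0.41596841  0.26194466] [ 1.79948575e+02 -1.01232401e-01  1.58166561e+02] 0.03970335051535945 [-0.92958115  0.14712278 -4.18491255]
[{"travel":[16,37,-0],"roll":-1.4,"jaw":20},{"travel":[16,37,-0],"roll":-1.4,"jaw":20},{"travel":[15,37,-0],"roll":-1.5,"jaw":20},{"travel":[14,38,-0],"roll":-1.4,"jaw":20},{"travel":[12,37,-1],"roll":-1.4,"jaw":20},{"travel":[12,39,0],"roll":-1.4,"jaw":20},{"travel":[11,38,0],"roll":-1.5,"jaw":20},{"travel":[10,39,0],"roll":-1.4,"jaw":20},{"travel":[9,39,0],"roll":-1.4,"jaw":20},{"travel":[8,40,-0],"roll":-1.4,"jaw":20}]
[{"travel":[7,39,-0],"roll":-1.4,"jaw":20},{"travel":[6,40,-0],"roll":-1.5,"jaw":20},{"travel":[5,40,-0],"roll":-1.4,"jaw":20},{"travel":[4,39,-0],"roll":-1.4,"jaw":20},{"travel":[3,40,-1],"roll":-1.4,"jaw":20},{"travel":[2,40,0],"roll":-1.4,"jaw":20},{"travel":[1,41,0],"roll":-1.5,"jaw":20},{"travel":[0,40,0],"roll":-1.4,"jaw":20},{"travel":[-1,40,0],"roll":-1.4,"jaw":20},{"travel":[-1.5,39.8,-0.1],"roll":-1.4,"jaw":20}]
```

Request:
apply_moves(
  targets=[
    {"travel":[16,37,0],"roll":-1.4,"jaw":20},
    {"travel":[16,37,0],"roll":-1.4,"jaw":20},
    {"travel":[15,37,0],"roll":-1.5,"jaw":20},
    {"travel":[14,38,0],"roll":-1.4,"jaw":20},
    {"travel":[12,37,-1],"roll":-1.4,"jaw":20},
    {"travel":[12,39,0],"roll":-1.4,"jaw":20},
    {"travel":[11,38,0],"roll":-1.5,"jaw":20},
    {"travel":[10,39,0],"roll":-1.4,"jaw":20},
    {"travel":[9,39,0],"roll":-1.4,"jaw":20},
    {"travel":[8,40,0],"roll":-1.4,"jaw":20},
  ],
)

```text
clock: 54.65
tool_pos: [0.4823, -0.0143, 0.2623]
orientation: [-179.9, -0.2, 172.4]
force: [1.7, -0.1, -3.2]
opening: 0.0393
gripper_force: 30.0
```

Request:
apply_moves(
  targets=[
    {"travel":[7,39,0],"roll":-1.4,"jaw":20},
    {"travel":[6,40,0],"roll":-1.5,"jaw":20},
    {"travel":[5,40,0],"roll":-1.4,"jaw":20},
    {"travel":[4,39,0],"roll":-1.4,"jaw":20},
    {"travel":[3,40,-1],"roll":-1.4,"jaw":20},
    {"travel":[2,40,0],"roll":-1.4,"jaw":20},
    {"travel":[1,41,0],"roll":-1.5,"jaw":20},
    {"travel":[0,40,0],"roll":-1.4,"jaw":20},
    {"travel":[-1,40,0],"roll":-1.4,"jaw":20},
    {"travel":[-1.5,38,0],"roll":-1.4,"jaw":20},
  ],
)

```text
clock: 55.65
tool_pos: [0.4657, 0.3838, 0.2627]
orientation: [-179.8, -0.2, -173.3]
force: [1.2, -0.0, -3.4]
opening: 0.0398
gripper_force: 30.0
```

Request:
apply_moves(
  targets=[
    {"travel":[0,0,0],"roll":0,"jaw":20},
    {"travel":[0,0,0],"roll":0,"jaw":20},
    {"travel":[0,0,0],"roll":0,"jaw":20},
  ],
)

```text
clock: 55.95
tool_pos: [0.4662, 0.3818, 0.2636]
orientation: [-179.9, -0.1, -173.4]
force: [-0.5, -1.0, -3.5]
opening: 0.0393
gripper_force: 30.0
```

```bash
python3 -c "
from h import *
o=ctrl.get_obs();print(o['tool_pos'],o['orientation'],o['opening'],go(o,[.466,.3853,.0542]))
"
```

```text
[0.46624056 0.38179653 0.26360098] [-1.79875809e+02 -1.15357427e-01 -1.73437431e+02] 0.03928350359764499 [ -0.6   4.  209.4]
```

Request:
apply_moves(
  targets=[
    {"travel":[0,3.5,10],"roll":0,"jaw":20},
    {"travel":[0,0,40],"roll":0,"jaw":20},
    {"travel":[0,0,40],"roll":0,"jaw":20},
    {"travel":[0,0,40],"roll":0,"jaw":20},
    {"travel":[0,0,40],"roll":0,"jaw":20},
    {"travel":[0,0,20],"roll":0,"jaw":20},
    {"travel":[0,0,9],"roll":0,"jaw":20},
    {"travel":[0,0,0],"roll":0,"jaw":20},
    {"travel":[0,0,0],"roll":0,"jaw":20},
  ],
)

```text
clock: 56.85
tool_pos: [0.4669, 0.3867, 0.0672]
orientation: [179.9, 0.1, -173.4]
force: [0.8, 0.3, -2.3]
opening: 0.0395
gripper_force: 30.0
```

```bash
python3 -c "
from h import *
o=ctrl.get_obs();print(o['tool_pos'],o['orientation'],o['opening'],o['force'],go(o,[.466,.3853,.0542]))"
```

```text
[0.46694883 0.38666318 0.06717278] [ 1.79938015e+02  7.51540974e-02 -1.73421478e+02] 0.039483020517499454 [ 0.79102569  0.29808093 -2.31626941] [ 1.1 -1.3 13. ]
```

Request:
apply_moves(
  targets=[
    {"travel":[1,-1,5],"roll":0,"jaw":20},
    {"travel":[0,0,4],"roll":0,"jaw":20},
    {"travel":[0,0,2],"roll":0,"jaw":20},
    {"travel":[0,0,1],"roll":0,"jaw":20},
    {"travel":[0,0,0],"roll":0,"jaw":20},
    {"travel":[0,0,0],"roll":0,"jaw":20},
  ],
)

```text
clock: 57.45
tool_pos: [0.4654, 0.3853, 0.0542]
orientation: [180.0, 0.0, -173.4]
force: [-0.4, -1.1, -0.2]
opening: 0.0394
gripper_force: 30.0
```

Request:
apply_moves(
  targets=[
    {"travel":[0,0,0.7],"roll":0,"jaw":20},
    {"travel":[0,0,0.4],"roll":0,"jaw":20},
    {"travel":[0,0,0],"roll":0,"jaw":20},
    {"travel":[0,0,0],"roll":0,"jaw":20},
  ],
)

```text
clock: 57.85
tool_pos: [0.4655, 0.3853, 0.0542]
orientation: [180.0, 0.0, -173.4]
force: [-3.0, -2.0, 8.5]
opening: 0.0394
gripper_force: 30.0
```

Request:
apply_moves(
  targets=[
    {"travel":[0,0,0],"roll":0,"jaw":56},
    {"travel":[0,0,0],"roll":0,"jaw":56},
    {"travel":[0,0,0],"roll":0,"jaw":56},
    {"travel":[0,0,-15],"roll":0,"jaw":56},
    {"travel":[0,0,-35],"roll":0,"jaw":56},
    {"travel":[0,0,-45],"roll":0,"jaw":56},
    {"travel":[0,0,-45],"roll":0,"jaw":56},
    {"travel":[0,0,-45],"roll":0,"jaw":56},
    {"travel":[0,0,-37],"roll":0,"jaw":56},
    {"travel":[0,0,0],"roll":0,"jaw":30},
  ],
)

```text
clock: 58.85
tool_pos: [0.4674, 0.3869, 0.2814]
orientation: [179.6, 0.4, -173.4]
force: [-0.4, 0.8, -0.5]
opening: 0.0522
gripper_force: 0.0
```

```bash
python3 -c "
from h import *
o=shot('wrist','w12');print(o['tool_pos'],o['orientation'],o['clock'])
plan([(.5,.389,.278,-128.4,6,17),(.603,.4015,.278,-83.4,7,17)])
C=load('w12');q=(w2px(C,[[.4665,.385,.04]])*1.5625).astype(int)[0];print(q)"
```

```text
[0.46735975 0.38694479 0.28142807] [ 179.61825368    0.44413947 -173.38394614] 58.85
[{"travel":[-6,-0,0],"roll":-7.5,"jaw":17},{"travel":[-5,-1,0],"roll":-7.5,"jaw":17},{"travel":[-6,-2,0],"roll":-7.5,"jaw":17},{"travel":[-5,-2,0],"roll":-7.5,"jaw":17},{"travel":[-5,-3,0],"roll":-7.5,"jaw":17},{"travel":[-3.9,-3.4,0.1],"roll":-7.5,"jaw":17},{"travel":[-11,-10,0],"roll":-6.4,"jaw":17},{"travel":[-9,-12,0],"roll":-6.5,"jaw":17},{"travel":[-8,-12,0],"roll":-6.4,"jaw":17},{"travel":[-6,-14,0],"roll":-6.4,"jaw":17}]
[{"travel":[-5,-14,0],"roll":-6.4,"jaw":17},{"travel":[-4,-14,0],"roll":-6.5,"jaw":17},{"travel":[-1.4,-14.8,0],"roll":-6.4,"jaw":17}]
[393 254]
```

View pics/w12.png

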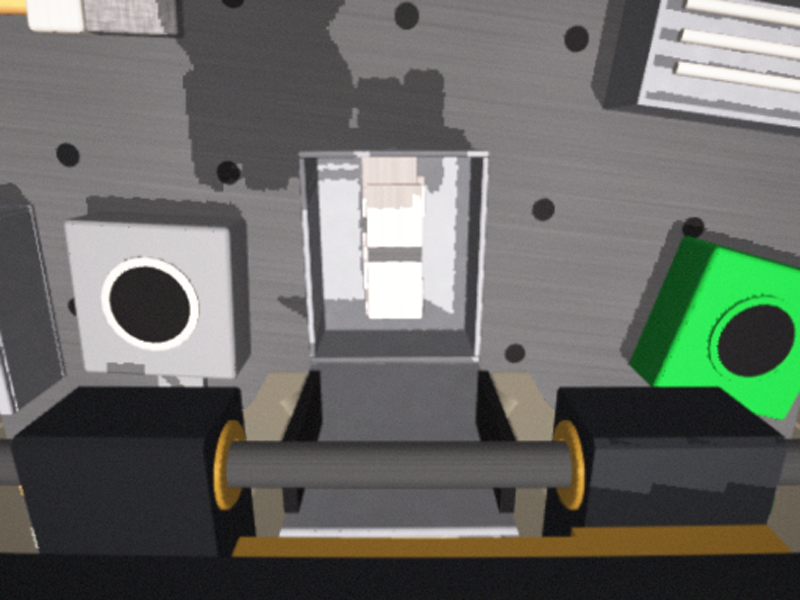

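Upper bar at rows 185-318. A strip of the part below shows at rows 157-185; let me put numbers on it.

```bash
python3 - <<'E'
from h import *
C=load('w12'); s=1/1.5625
f=lambda p,z:px2w(C,(np.array(p)+.5)*s-.5,z)
Rt=np.array([[np.cos(.115),np.sin(.115)],[-np.sin(.115),np.cos(.115)]])
tin=lambda w:((w[:,:2]-[.4665,.3853])@Rt.T*1000).round(1).tolist()
print('upper',tin(f([(366,185),(422,185),(368,318),(422,318),(395,254)],.040)))
for z in(.016,.028,.04): print('strip',z,tin(f([(362,157),(417,157)],z)))
print('lid-shadow on parts? seam col brightness:')
im=cv2.imread('pics/w12.png')
for c in(368,395,412): print(c,[int(v) for v in im[150:195:3,c].min(1)])
for c in(364,368,372,420,424): print(c,[int(v) for v in im[190:330:8,c].min(1)])
E
python3 - <<'E'
import sys;sys.path.insert(0,'.')
E
```

```text
upper [[-50.5, -19.7], [-50.5, 20.0], [49.2, -20.2], [49.4, 21.2], [-0.7, 0.7]]
strip 0.016 [[-68.9, -23.6], [-68.9, 17.2]]
strip 0.028 [[-69.3, -22.9], [-69.3, 16.7]]
strip 0.04 [[-69.7, -22.2], [-69.7, 16.2]]
lid-shadow on parts? seam col brightness:
368 [119, 206, 203, 219, 219, 219, 219, 217, 218, 216, 218, 194, 213, 219, 217]
395 [103, 147, 153, 215, 213, 212, 212, 212, 212, 213, 210, 180, 210, 215, 217]
412 [103, 146, 152, 216, 213, 212, 213, 213, 212, 213, 211, 181, 208, 216, 217]
364 [214, 235, 249, 248, 138, 144, 240, 215, 240, 216, 231, 238, 235, 191, 150, 148, 145, 148]
368 [220, 214, 223, 254, 255, 255, 253, 219, 169, 221, 238, 233, 248, 219, 228, 237, 161, 150]
372 [218, 216, 222, 254, 254, 254, 254, 233, 133, 221, 254, 254, 254, 254, 254, 254, 219, 147]
420 [215, 244, 254, 254, 254, 253, 254, 217, 143, 214, 253, 255, 255, 255, 255, 255, 201, 148]
424 [245, 240, 240, 246, 230, 229, 229, 230, 230, 229, 229, 217, 222, 222, 136, 135, 149, 150]
```

Bar 1 lies flat in the tin, shifted about 19 mm lengthwise with its end 2 mm off the wall. Bar 2 sits flat and centred on top at the expected height, so I'm shutting the lid.

Request:
apply_moves(
  targets=[
    {"travel":[-6,0,0],"roll":-7.5,"jaw":17},
    {"travel":[-5,-1,0],"roll":-7.5,"jaw":17},
    {"travel":[-6,-2,0],"roll":-7.5,"jaw":17},
    {"travel":[-5,-2,0],"roll":-7.5,"jaw":17},
    {"travel":[-5,-3,0],"roll":-7.5,"jaw":17},
    {"travel":[-4,-3.5,0],"roll":-7.5,"jaw":17},
    {"travel":[-11,-10,0],"roll":-6.4,"jaw":17},
    {"travel":[-9,-12,0],"roll":-6.5,"jaw":17},
    {"travel":[-8,-12,0],"roll":-6.4,"jaw":17},
    {"travel":[-6,-14,0],"roll":-6.4,"jaw":17},
  ],
)

```text
clock: 59.9
tool_pos: [0.5585, 0.3946, 0.273]
orientation: [179.9, -0.1, -102.5]
force: [0.5, 0.2, -0.2]
opening: 0.0171
gripper_force: 0.0
```

Request:
apply_moves(
  targets=[
    {"travel":[-5,-14,0],"roll":-6.4,"jaw":17},
    {"travel":[-4,-14,0],"roll":-6.5,"jaw":17},
    {"travel":[-1.5,-15,0],"roll":-6.4,"jaw":17},
    {"travel":[0,0,0],"roll":0,"jaw":17},
    {"travel":[0,0,0],"roll":0,"jaw":17},
    {"travel":[0,0,0],"roll":0,"jaw":17},
  ],
)

```text
clock: 60.5
tool_pos: [0.6018, 0.4004, 0.2742]
orientation: [179.9, -0.0, -83.5]
force: [0.0, -0.0, -0.7]
opening: 0.0168
gripper_force: 0.0
```

```bash
python3 -c "
from h import *
o=ctrl.get_obs();print(o['tool_pos'],o['orientation'],o['opening'],go(o,[.6028,.4013,.184]))
# handle check in wrist
shot('wrist','w13',1);C=load('w13');import math
y=.115;ex=np.array([math.cos(y),math.sin(y),0]);ey=np.array([-math.sin(y),math.cos(y),0]);c=np.array([.4665,.3853,0])+.075*ex
th=math.radians(98);h=c+(-.12*math.cos(th)+.041*math.sin(th))*ex+np.array([0,0,.0645+.12*math.sin(th)+.041*math.cos(th)]);print(h, w2px(C,[h-.03*ey,h,h+.03*ey]).round())
im=cv2.imread('pics/w13.png').min(2)
for p in w2px(C,[h-.03*ey,h-.015*ey,h]).round().astype(int):
  print(p,[int(v) for v in im[p[1],p[0]-24:p[0]+25:3]])
"
```

```text
[0.60182587 0.40042955 0.27417945] [ 1.79940576e+02 -3.49191784e-02 -8.35176840e+01] 0.016842471721021667 [-0.8 -1.2 90.2]
[0.59792788 0.40048119 0.17762607] [[260. 167.]
 [260. 207.]
 [260. 244.]]
[260 167] [139, 140, 134, 142, 137, 135, 188, 216, 218, 196, 140, 132, 135, 140, 132, 132, 129]
[260 187] [86, 93, 143, 140, 141, 137, 187, 211, 215, 195, 140, 136, 141, 139, 139, 140, 136]
[260 207] [141, 92, 89, 88, 106, 140, 186, 208, 215, 196, 145, 141, 139, 144, 138, 138, 138]
```

Request:
apply_moves(
  targets=[
    {"travel":[0,2,0],"roll":0,"jaw":20},
    {"travel":[0,0,20],"roll":0,"jaw":20},
    {"travel":[0,0,35],"roll":0,"jaw":20},
    {"travel":[0,0,25],"roll":0,"jaw":20},
    {"travel":[0,0,10],"roll":0,"jaw":20},
    {"travel":[0,0,0],"roll":0,"jaw":0},
    {"travel":[0,0,0],"roll":0,"jaw":0},
    {"travel":[0,0,0],"roll":0,"jaw":0},
    {"travel":[0,0,0],"roll":0,"jaw":0},
  ],
)

```text
clock: 61.45
tool_pos: [0.6002, 0.4005, 0.1858]
orientation: [-180.0, 0.0, -83.4]
force: [-2.5, -1.4, -1.7]
opening: 0.0101
gripper_force: 30.0
```

Request:
apply_moves(
  targets=[
    {"travel":[0,10,-4.5],"roll":0,"jaw":0},
    {"travel":[0,10,-3.5],"roll":0,"jaw":0},
    {"travel":[0,10.5,-2.5],"roll":0,"jaw":0},
    {"travel":[0,10.5,-2],"roll":0,"jaw":0},
    {"travel":[0,11,-1],"roll":0,"jaw":0},
    {"travel":[0,11,0],"roll":0,"jaw":0},
    {"travel":[0,11,1],"roll":0,"jaw":0},
    {"travel":[0,10.5,2],"roll":0,"jaw":0},
    {"travel":[0,10.5,3],"roll":0,"jaw":0},
    {"travel":[0,10,3.5],"roll":0,"jaw":0},
  ],
)

```text
clock: 62.45
tool_pos: [0.4949, 0.3882, 0.1893]
orientation: [-180.0, 0.0, -83.4]
force: [2.5, -0.8, 2.9]
opening: 0.0098
gripper_force: 30.0
```

Request:
apply_moves(
  targets=[
    {"travel":[0,10,4.5],"roll":0,"jaw":0},
    {"travel":[0,9.5,5.5],"roll":0,"jaw":0},
    {"travel":[0,9,6],"roll":0,"jaw":0},
    {"travel":[0,8.5,7],"roll":0,"jaw":0},
    {"travel":[0,7.5,7.5],"roll":0,"jaw":0},
    {"travel":[0,7,8],"roll":0,"jaw":0},
    {"travel":[0,6.5,9],"roll":0,"jaw":0},
    {"travel":[0,5.5,9],"roll":0,"jaw":0},
    {"travel":[0,5,10],"roll":0,"jaw":0},
    {"travel":[0,4,11],"roll":0,"jaw":0},
  ],
)

```text
clock: 63.45
tool_pos: [0.4233, 0.3798, 0.1104]
orientation: [180.0, -0.0, -83.4]
force: [-0.9, -0.2, 2.7]
opening: 0.0098
gripper_force: 30.0
```

Request:
apply_moves(
  targets=[
    {"travel":[0,0,1.5],"roll":0,"jaw":0},
    {"travel":[0,0,1.5],"roll":0,"jaw":0},
    {"travel":[0,0,0],"roll":0,"jaw":0},
    {"travel":[0,0,0],"roll":0,"jaw":0},
  ],
)

```text
clock: 63.85
tool_pos: [0.4228, 0.3797, 0.1085]
orientation: [179.9, -0.0, -83.4]
force: [-9.7, -1.2, 12.6]
opening: 0.0099
gripper_force: 30.0
```

Request:
apply_moves(
  targets=[
    {"travel":[0,0,1.5],"roll":0,"jaw":0},
    {"travel":[0,0,0.5],"roll":0,"jaw":0},
    {"travel":[0,0,0],"roll":0,"jaw":0},
  ],
)

```text
clock: 64.15
tool_pos: [0.4228, 0.3798, 0.1082]
orientation: [179.9, -0.0, -83.4]
force: [-14.5, -3.3, 26.6]
opening: 0.0099
gripper_force: 30.0
```

Request:
apply_moves(
  targets=[
    {"travel":[0,0,-1],"roll":0,"jaw":20},
    {"travel":[0,0,0],"roll":0,"jaw":20},
    {"travel":[0,0,-5],"roll":0,"jaw":20},
    {"travel":[0,0,-35],"roll":0,"jaw":20},
    {"travel":[0,0,-40],"roll":0,"jaw":20},
    {"travel":[0,0,-40],"roll":0,"jaw":20},
    {"travel":[-20,-5,-22],"roll":0,"jaw":40},
    {"travel":[-20,-5,0],"roll":0,"jaw":40},
    {"travel":[0,0,0],"roll":0,"jaw":40},
    {"travel":[0,0,0],"roll":0,"jaw":40},
  ],
)

```text
clock: 65.15
tool_pos: [0.4292, 0.4206, 0.2485]
orientation: [179.9, -0.1, -83.4]
force: [-0.5, -1.1, 0.1]
opening: 0.0394
gripper_force: 0.0
```

```bash
python3 -c "
from h import *
o=shot('wrist','w14',1);print(o['tool_pos'],o['orientation'],o['force'],o['clock'])
C=load('w14');im=cv2.imread('pics/w14.png').min(2)
import math
y=.115;ex=np.array([math.cos(y),math.sin(y),0]);ey=np.array([-math.sin(y),math.cos(y),0]);c=np.array([.4665,.3853,0])
# handle: expected columns for shut lid vs open by 2 deg, and lid front edge
for a in(0,3):
  th=math.radians(a);h=c+(.075-.12*math.cos(th)+.041*math.sin(th))*ex+np.array([0,0,.0645+.12*math.sin(th)+.041*math.cos(th)])
  print(a,w2px(C,[h-.034*ey,h,h+.034*ey]).round(1).tolist())
p=w2px(C,[c-.045*ex-.02*ey+[0,0,.1055]])[0].round().astype(int);print(p,[int(v) for v in im[p[1],p[0]-15:p[0]+16]])
p=p-[0,0];print([int(v) for v in im[p[1]-30:p[1]+10,p[0]]])
e=w2px(C,[c-.075*ex+[0,0,.0705]])[0].round().astype(int);print(e,[int(v) for v in im[e[1],e[0]-8:e[0]+9]])
"
```

```text
[0.429192   0.42055921 0.2484573 ] [ 1.79923890e+02 -8.05582505e-02 -8.34176988e+01] [-0.49402402 -1.12137265  0.11973048] 65.15
0 [[269.2, 101.9], [268.8, 143.9], [268.4, 183.0]]
3 [[266.6, 102.1], [266.3, 145.0], [265.9, 185.0]]
[269 120] [147, 146, 149, 150, 148, 148, 149, 140, 134, 146, 160, 170, 182, 186, 195, 195, 188, 183, 178, 166, 154, 148, 146, 148, 147, 148, 147, 148, 149, 143, 150]
[224, 227, 225, 224, 204, 157, 145, 146, 152, 177, 214, 227, 215, 202, 201, 197, 195, 195, 194, 194, 197, 194, 198, 195, 194, 197, 194, 194, 193, 197, 195, 194, 195, 197, 195, 196, 197, 196, 197, 191]
[299 138] [145, 142, 142, 144, 146, 143, 137, 100, 75, 74, 74, 78, 74, 75, 75, 79, 76]
```

```bash
python3 -c "
from plant import ctrl
print(ctrl.close_job())"
```

```text
the job is handed in; nothing more can be done
None
```

The job is handed in: I found the specimen in the third tin (the left one), held it level over the camera window for about 3 s, filed it back in that tin with the table's two bend bars stacked flat on top (the lower one about 19 mm off centre), and left all three tins shut.

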